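Tighten a mould clamp with a click wrench

ROBOT

A 6-joint arm with a two-finger parallel gripper is mounted at the origin on a cart in front of the work surface, level with it; the furniture and walls round the work are solid. World frame = base frame: x ahead of the robot, y to its left, z up, the work surface at z = 0. Lengths are in m, angles in rad, forces in N, time in s.
With the tool pointing down it reaches from about 0.3 to 0.775 m from the base axis. Payload 14.6 kg.
Tool frame: the origin (TCP) lies at the very end of the fingers, on their centre line; the grasp point (between the pads) lies 19 mm behind it; y points along the fingers, x is the direction in which the jaws open and shut, and the axes are right-handed (so a half turn about y gives the same grasp; the last joint's range is limited). The gripper opens to 85 mm and grips with 20 to 120 N. Pads are 22 mm wide; open, the fingers measure 114 mm over their backs; the gripper's body (76 mm by 85 mm) begins 54 mm behind the grasp point. The pads swing forward as they close: fully open they stand 13 mm farther back than shut.
Start: joints at [-1.287, 0.3, 1.521, -0, 1.321, -0.067], TCP at [0.189, -0.516, 0.231] pointing down, gripper open.
Joint ranges: [-3.03, 3.03], [-0.79, 2.21], [0.23, 2.52], [-1.04, 4.18], [0, 3.07], [-2.55, 2.55]. Speed limits (rad/s): [2.22, 2.22, 2.57, 3.14, 3.14, 3.14].

INTERFACE

Orientations are given as a unit quaternion [x, y, z, w].
In Python, from bench import * gives the robot as it stands.
- The arm moves only by the tool play_rows, never from a script. Its argument "targets" is a list of rows, each an object with "linear": the shift along the tool's x, y, z as a fraction of full scale, a list of three; "dr": the turn, a rotation vector about the tool's x, y, z as a fraction of full scale, a list of three; "claw": the opening, from 0 (shut) to 1 (fully open). A call has 1 to 12 rows; each row is the pose to reach, as a shift and turn from the pose measured when the call began, along the tool's axes at that moment, turning the shorter way round; what a row does not reach only later rows make up. Full scale, the value 1, is 80 cm for a shift and pi rad for a turn. A row lasts 1/12 s, in which the tool goes at most 41.7 mm and 7.16 degrees, less where a joint would pass 70% of its speed; a pose out of reach is approached as far as the arm can. A call with a number of a shift or a turn outside -1 to 1 is refused whole. A call with a gripper value outside its range is refused whole. The fingers move at their own pace and stop on an object; "grip_force" is the grip in N (left out, the last holds). Time passes only in rows, so rows that repeat a pose let the fingers close. It gives the time, the measured TCP pose, the force and the opening at its end, in the units of the state.
- get_obs(): the state, without advancing time (a new reading comes with each control period).
- capture(name): name is "scene" or "top" or "wrist"; returns the picture (384x512x3 uint8, red, green, blue); there is no depth.
- get_calibration(name): a dict with "fov_y" (degrees; the focal length in pixels is half the picture's height over the tangent of half this angle, whatever the lens; pixels are square), "cx", "cy" (the principal point, pixels), "R" (3x3) and "t" (3): a world point X has camera coordinates R X + t. Camera axes: x right, y down, z forward; pixel columns grow to the right and rows downward; lengths in m; the calibration is good to about 2 mm. The wrist camera is an equidistant fisheye: a pixel r from the principal point sees the ray r / f radians off the axis. A picture is of the moment at which its call begins: read the wrist's pose just before it. get_calibration takes no time and is no camera call; for the wrist camera it gives the pose at the moment of the call.
- job_done(): hands the job in, once; it reports no verdict.
The state is a dict: "clock": time; "qpos": joint angles; "dq": joint speeds; "effort": joint torques, N m; "eef_pos": TCP position; "ee_rot": TCP orientation; "force": force on the tool from outside, world axes, zero at the start; "moment": the same for the moment, N m; "width": opening from 0.0 (shut) to 1.0 (fully open).
Only numpy, scipy, OpenCV 4.12 (cv2) and the standard library are available. Lean on these libraries where they do the work, as an engineer would, in place of code of your own. Each camera call takes 0.05 s, during which the arm holds its last target.

TASK

The screw of the blue bridge clamp that holds the plaster mould is only finger-tight. Take the click wrench from the green mat, set its ring right down over the screw's hexagon head and turn it clockwise until the handle breaks at its pivot, then stop: forcing the handle on towards its stop, or leaning hard on the clamp with wrench or hand, cracks the plaster. Lift the wrench off and lay it flat on the green mat again, leaving the screw tight and the bowl, bottle, tape and clay skull where they stand.

Things in the scene. Friction and masses are not known exactly. Their poses are not given: they have to be found in the camera images.
- mould_clamp: Bridge clamp, fixed: plywood base 150 (x) x 214 (y) mm, white two-part plaster mould, blue steel bar 36 x 206 mm along y on two columns, bar top 98 mm up (column caps to 101 mm). The screw stands upright in its middle. Origin: centre of the underside, on the screw's axis; z up.
- screw_seat (a point): Middle of the top of the brass collar, on the screw's axis, 107 mm above the counter: here the ring's underside rests when fully down. The steel hexagon head stands on it, 30 mm across flats, 12.5 mm straight, then 4.5 mm tapered all round to 22 mm across flats. z up; x is square to one flat (there is one every 60 deg) and turns with the screw.
- screw (a joint): Turn of the screw in rad, growing clockwise seen from above (tighter); the zero is a mark on the thread. Starts between -0.70 and -0.32. It turns ever harder: 0.1 to 0.6 N m at the start, 0.7 to 1.1 N m where the wrench clicks, which is somewhere between -0.25 and +0.2, depending on where and how the handle is held. It stays where it is left.
- collar: Brass collar under the hexagon head, fixed, 43 mm wide, top 107 mm above the counter. Origin: centre of its underside, 98 mm above the counter.
- wrench: Click wrench, loose, 0.35 to 0.55 kg, 259 mm long, 20 mm high, lying flat on the mat. This body is the ring and neck. Origin: centre of the ring's hole, at the underside; z up as it lies, x from the ring along the handle. Balance point about 111 mm along x.
- wrench_ring (a point): Centre of the ring's hole at the ring's underside. The ring is 16 mm high, 50 mm wide outside; its hexagon hole goes through, 31.5 mm across flats, so 0.75 mm clear of the head all round, with about 5 deg of play either way. Axes as wrench; x is square to one flat of the hole.
- wrench_grip (a point): Middle of the black rubber handle at its brass-coloured band, where it is to be held: 120 mm from the ring's centre, 80 mm from the pivot, 10 mm above the underside. Handle here 24 mm wide (y), 20 mm high, reaching 70 to 220 mm from the ring's centre. x along the handle away from the ring, z up; turns with the handle.
- wrench_butt (a point): Far end of the handle on its centre line, 230 mm from the ring's centre when straight, 10 mm above the underside.
- wrench_handle (a joint): Bend in rad of the handle at its pivot, 40 mm from the ring's centre; upright axis; 0 straight, growing as the handle is pushed clockwise seen from above with the ring held; hard stop at 0.5. An over-centre spring keeps it straight up to 0.7 N m at the pivot (9 N sideways at the band); then it gives way, the spring falling to 0.5 N m at 0.2 and 0.3 at 0.4 rad. Let off, it springs straight.
- tool_mat: Green rubber mat with a pale border line, fixed, 276 (x) x 104 (y) x 3 mm, on the counter. Origin: centre of the underside, z up. The wrench lies along it, handle end towards -x.
- green_bowl: Green glazed bowl, 125 mm wide, 69 mm high; leave alone. Origin: centre of the underside.
- slip_bottle: White squeeze bottle with a red nozzle, 41 mm wide, 112 mm high; leave alone. Origin: centre of the underside.
- clay_skull: Small hand-modelled clay skull, 83 x 56 mm, 59 mm high; leave alone. Origin: centre of the underside.
- masking_tape: Roll of masking tape lying flat, 96 mm wide, 25 mm high; leave alone. Origin: centre of the underside.

How it is judged:
On the way, in this order (a step that is already met when the one before it is completed fails the run):
1. the ring is right down over the screw's hexagon head (horizontal distance between wrench_ring and screw_seat below 0.0035 m and z of wrench_ring in the frame of screw_seat below 0.004 m and angle between wrench's own z axis and vertical below 0.12 rad), for 0.1 s.
2. with the ring on the head, the screw is tight and the handle has broken at its pivot (value of joint wrench_handle above 0.1 rad and value of joint screw above -0.28 rad and z of wrench_ring in the frame of screw_seat below 0.008 m and horizontal distance between wrench_ring and screw_seat below 0.005 m), for 0.05 s.
At the end, for the whole second after the job is handed in: The wrench lies flat and still on the green mat, ring centre and butt end both over the mat (276 x 104 mm), tilted under 0.1 rad, handle straight again (bend under 0.06 rad), and the screw reads above -0.30 rad (x of wrench_ring in the frame of tool_mat between -0.138 and 0.138 m and y of wrench_ring in the frame of tool_mat between -0.052 and 0.052 m and z of wrench_ring in the frame of tool_mat below 0.008 m and x of wrench_butt in the frame of tool_mat between -0.138 and 0.138 m and y of wrench_butt in the frame of tool_mat between -0.052 and 0.052 m and z of wrench_butt in the frame of tool_mat below 0.02 m and angle between wrench's own z axis and vertical below 0.1 rad and value of joint wrench_handle below 0.06 rad and value of joint screw above -0.3 rad and linear speed of wrench below 0.02 m/s); the robot touches nothing.
It fails at once if the handle is forced on past the click, bend over 0.30 rad (value of joint wrench_handle above 0.3 rad).
It fails at once if the wrench is pressed on the collar with more than 20 N, or dragged or pressed on the screw head with more than 30 N while not seated (contact force between wrench and collar above 20 N or (contact force between wrench and screw above 30 N and z of wrench_ring in the frame of screw_seat above 0.006 m)).
It fails at once if the robot itself pushes the clamp with more than 10 N (contact force between any of the arm, the fingers and mould_clamp above 10 N).
It fails at once if the bowl, bottle, tape or clay skull is moved more than 15 mm (distance of any of green_bowl, slip_bottle, clay_skull, masking_tape from where it was at the start of the episode above 0.015 m).
It also fails if it takes over 72 s, if anything falls off the work surface, if the arm or the gripper's body presses on something with over 40 N, if the wrist force passes 120 N, or if a joint passes its speed limit or range.

## Working session

There is one attempt and no reset: what is moved stays moved. The work goes in short steps, Python scripts to look and compute and a tool call to move; the robot and the scene stay as the last step left them, time stands still between calls to the robot, and variables do not carry over. Pictures are saved under pics/ and viewed, and the job is handed in when it is done.

Besides the shell and the picture viewer there is one more tool, called in YAML: its name, and indented under it one key for each argument. play_rows: Moves the arm, as the interface text tells. Its arguments: {"type":"object","properties":{"targets":{"type":"array","items":{"type":"object","properties":{"linear":{"type":"array","items":{"type":"number","minimum":-1,"maximum":1}},"dr":{"type":"array","items":{"type":"number","minimum":-1,"maximum":1}},"claw":{"type":"number"}}}},"grip_force":{"type":"number"}},"required":["targets"]}

```bash
ls; mkdir -p pics; python3 - <<'E'
from bench import *
import cv2
print(get_obs())
for n in ("scene","top","wrist"):
    c=get_calibration(n); print(n,c)
    im=capture(n); cv2.imwrite(f"pics/{n}0.png",im[:,:,::-1])
E
```

```text
pics
{'clock': 0.0, 'qpos': array([-1.28664994e+00,  3.00510538e-01,  1.52157114e+00,  8.37059937e-06,
        1.32071372e+00, -6.66020207e-02]), 'dq': array([ 3.87947846e-05,  7.22580416e-04,  1.33002343e-03,  4.87842824e-04,
       -1.78686963e-03,  1.13613124e-03]), 'effort': array([ 1.07830936e-03, -5.43496227e+01, -3.61791480e+01, -5.66104211e-05,
        3.97060969e-03,  5.23420658e-05]), 'eef_pos': array([ 0.18891324, -0.51629102,  0.23070389]), 'ee_rot': array([-0.57929994,  0.40542264, -0.40476312,  0.57983694]), 'force': array([-0.68137058,  0.51663205, -0.33494214]), 'moment': array([0.01769284, 0.01812582, 0.04007936]), 'width': 1.0049147625396766}
scene {'fov_y': 43.77925267173828, 'cx': 244.9870007654533, 'cy': 188.59375563716088, 'R': array([[-0.40225301, -0.91551949, -0.00407302],
       [-0.69302076,  0.30739454, -0.65209725],
       [ 0.59825976, -0.25948539, -0.75812439]]), 't': array([0.05327534, 0.4826496 , 1.22367708])}
top {'fov_y': 43.678998252098, 'cx': 257.27548037853586, 'cy': 195.09900899030941, 'R': array([[ 0.40739007, -0.91324788, -0.00341211],
       [-0.87772985, -0.39050847, -0.27765707],
       [ 0.25223727,  0.11610964, -0.96067419]]), 't': array([-0.37343019,  0.42399291,  1.46395954])}
wrist {'fov_y': 65.70646984690485, 'cx': 254.48699696283276, 'cy': 190.7074900562389, 'R': array([[ 3.44616619e-01, -9.38743470e-01,  2.88351438e-04],
       [-8.90538632e-01, -3.26823226e-01,  3.16429335e-01],
       [-2.96951732e-01, -1.09303595e-01, -9.48616041e-01]]), 't': array([-0.5506771 , -0.03969965,  0.37965331])}
```

View pics/scene0.png

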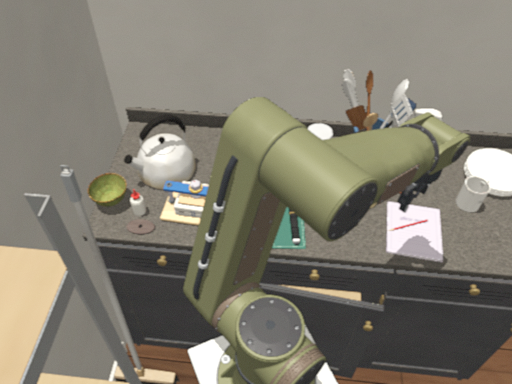

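View pics/top0.png

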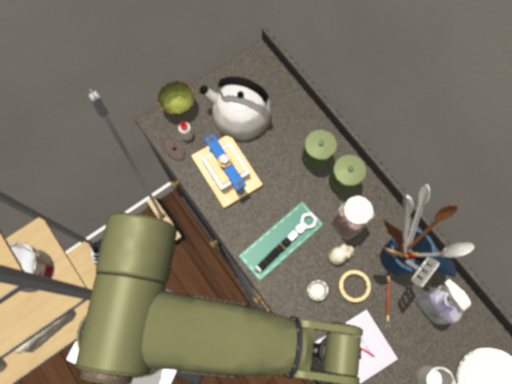

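View pics/wrist0.png

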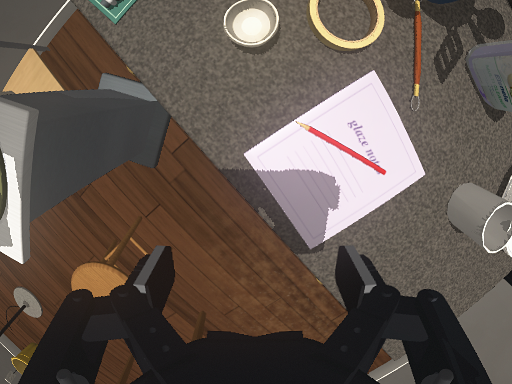

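The top view shows the clamp (base about 227,170; screw about 225,160), the mat (about 281,240) with the wrench's ring at about (309,220) and its butt at about (262,268), the bowl (177,98), bottle (185,130), tape (355,286) and skull (341,254). I'll zoom in to measure.

```bash
cat > h.py <<'E'
import numpy as np, cv2
from bench import *
from scipy.spatial.transform import Rotation as Rn
def K(c):
    f=192/np.tan(np.radians(c['fov_y']/2)); return f
def ray(c,u,v,fish=False):
    f=K(c); d=np.array([(u-c['cx'])/f,(v-c['cy'])/f])
    if fish:
        th=np.hypot(*d); v3=np.array([d[0]/th*np.sin(th),d[1]/th*np.sin(th),np.cos(th)]) if th>1e-9 else np.array([0,0,1.])
    else: v3=np.array([d[0],d[1],1.])
    R=np.array(c['R']);return -R.T@np.array(c['t']), R.T@v3
def onz(c,u,v,z,fish=False):
    o,d=ray(c,u,v,fish); return o+d*(z-o[2])/d[2]
def proj(c,X,fish=False):
    p=np.array(c['R'])@np.array(X,float)+np.array(c['t']); f=K(c)
    if fish:
        r=np.hypot(p[0],p[1]); th=np.arctan2(r,p[2]); s=f*th/max(r,1e-12); return np.array([c['cx']+p[0]*s,c['cy']+p[1]*s])
    return np.array([c['cx']+f*p[0]/p[2],c['cy']+f*p[1]/p[2]])
def show(im,name,box=None,s=1,pts=[]):
    im=im[:,:,::-1].copy()
    if box is not None: u0,v0,u1,v1=box
    else: u0,v0,u1,v1=0,0,512,384
    o=cv2.resize(im[v0:v1,u0:u1],None,fx=s,fy=s,interpolation=cv2.INTER_CUBIC)
    for p in pts: cv2.circle(o,(int(round((p[0]+.5-u0)*s-.5)),int(round((p[1]+.5-v0)*s-.5))),2,(0,0,255),-1)
    cv2.imwrite('pics/'+name+'.png',o)
E
python3 - <<'E'
from h import *
c=get_calibration('top'); im=cv2.imread('pics/top0.png')[:,:,::-1]
show(im,'topz',(150,70,350,220),4)
show(im,'topz2',(230,190,380,300),5)
print(onz(c,225,160,.12),onz(c,309,220,.02),onz(c,262,268,.013))
for p in ((177,98),(185,130),(341,254),(355,286),(318,290),(240,110),(320,145)): print(p,onz(c,*p,0.02))
E
```

```text
[ 0.58641436 -0.03767767  0.12      ] [ 0.54109831 -0.34973765  0.02      ] [ 0.33971454 -0.27366492  0.013     ]
(177, 98) [0.75672018 0.23366869 0.02      ]
(185, 130) [0.66015078 0.15464701 0.02      ]
(341, 254) [ 0.4804031  -0.48359097  0.02      ]
(355, 286) [ 0.40517602 -0.55925924  0.02      ]
(318, 290) [ 0.34729615 -0.45933146  0.02      ]
(240, 110) [0.80392689 0.01476599 0.02      ]
(320, 145) [ 0.79570382 -0.28517693  0.02      ]
```

View pics/topz.png

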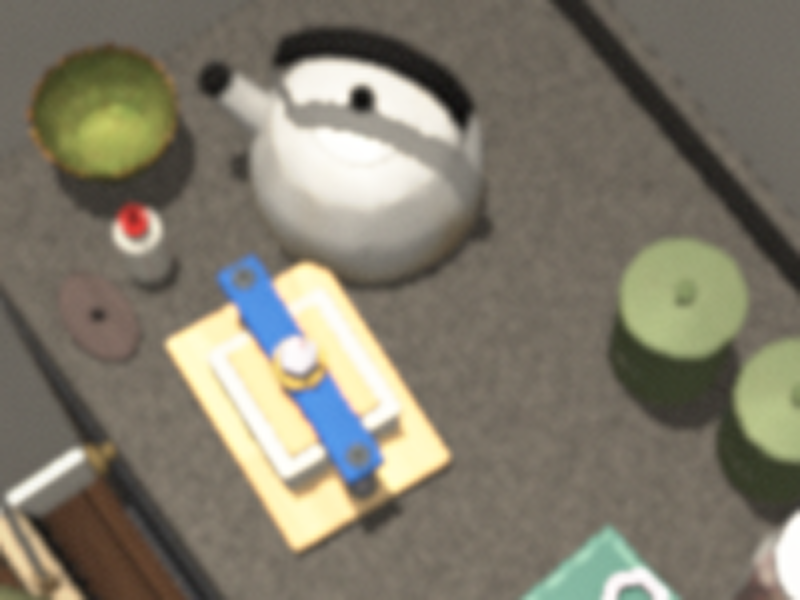

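View pics/topz2.png

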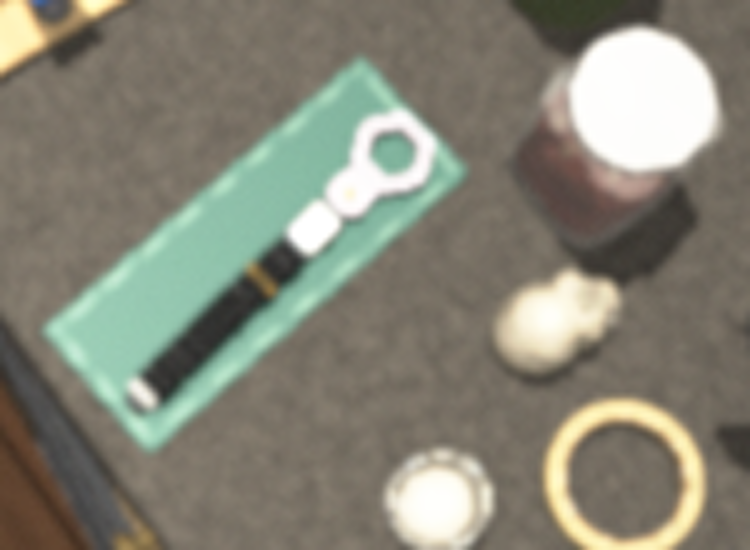

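```bash
python3 - <<'E'
from h import *
o=get_obs(); R=Rn.from_quat(o['ee_rot']).as_matrix(); print("tool axes cols\n",R.round(3))
c=get_calibration('wrist'); C=-c['R'].T@c['t']; print('cam',C, 'in tool',R.T@(C-o['eef_pos'])); print('cam axes in tool (rows x,y,z)\n',(c['R']@R).round(3))
c=get_calibration('top')
def z1(u,v): return u/4+150-.375, v/4+70-.375
def z2(u,v): return u/5+230-.4, v/5+190-.4
for n,p,z in (('base corners',[(167,345),(297,551),(450,457),(320,262)],.018),('bar caps',[(245,277),(357,455)],.101),('hextop',[(297,354)],.122)):
    print(n); [print(onz(c,*z1(*q),z)) for q in p]
print('mat'); M=[onz(c,*z2(*q),.003) for q in [(45,330),(152,450),(466,172),(362,58)]]; print(np.array(M)); print(np.mean(M,0), np.linalg.norm(M[0]-M[1]),np.linalg.norm(M[1]-M[2]))
print('ring',onz(c,*z2(393,151),.019),'band',onz(c,*z2(262,279),.023),'butt',onz(c,*z2(137,396),.013))
E
```

```text
tool axes cols
 [[ 0.344 -0.     0.939]
 [-0.939  0.001  0.344]
 [-0.001 -1.     0.   ]]
cam [ 0.26716032 -0.48843279  0.372946  ] in tool [ 0.00055886 -0.14209298  0.08304181]
cam axes in tool (rows x,y,z)
 [[ 1.    -0.001  0.001]
 [ 0.001 -0.317 -0.949]
 [ 0.002  0.949 -0.316]]
base corners
[0.58531221 0.09391453 0.018     ]
[ 0.46816858 -0.08139159  0.018     ]
[ 0.59174576 -0.16247977  0.018     ]
[0.70544989 0.00845844 0.018     ]
bar caps
[0.63898214 0.0382965  0.101     ]
[ 0.53974611 -0.10580802  0.101     ]
hextop
[ 0.58999916 -0.03227879  0.122     ]
mat
[[ 0.34661561 -0.18913199  0.003     ]
 [ 0.30515098 -0.28216386  0.003     ]
 [ 0.55134939 -0.39572859  0.003     ]
 [ 0.59479147 -0.30466201  0.003     ]]
[ 0.44947686 -0.29292161  0.003     ] 0.1018540378552175 0.2711283848467714
ring [ 0.54091945 -0.34713835  0.019     ] band [ 0.42938774 -0.30305767  0.023     ] butt [ 0.33103233 -0.26033457  0.013     ]
```

```bash
cat >> h.py <<'E'
def pose():
    o=get_obs(); return np.array(o['eef_pos']),Rn.from_quat(o['ee_rot']).as_matrix()
def Rz(a): # tool down, tool z at world angle a (rad)
    z=np.array([np.cos(a),np.sin(a),0]); y=np.array([0,0,-1.]); return np.column_stack([np.cross(y,z),y,z])
def cmd(p,a=None,Rt=None):
    P,R=pose()
    if Rt is None: Rt=Rz(a)
    l=R.T@(np.array(p)-P); w=Rn.from_matrix(R.T@Rt).as_rotvec()
    print('linear',(l/.8).round(4),'dr',(w/np.pi).round(4),'mm',np.linalg.norm(l)*1e3,'deg',np.degrees(np.linalg.norm(w)))
E
python3 - <<'E'
from h import *
a=np.radians(-22.5)
cmd((.541,-.347,.25),a);cmd((.541,-.347,.103),a)
E
```

```text
linear [-0.0476 -0.0239  0.486 ] dr [ 1.000e-04  2.367e-01 -3.000e-04] mm 391.1224311541197 deg 42.597893232803585
linear [-0.0474  0.1599  0.486 ] dr [ 1.000e-04  2.367e-01 -3.000e-04] mm 411.0415573358177 deg 42.597893232803585
```

play_rows:
  targets:
    - {"linear":[-0.005,-0.024,0.049],"dr":[0,0.024,0],"claw":1}
    - {"linear":[-0.01,-0.024,0.097],"dr":[0,0.048,0],"claw":1}
    - {"linear":[-0.014,-0.024,0.146],"dr":[0,0.071,0],"claw":1}
    - {"linear":[-0.019,-0.024,0.194],"dr":[0,0.095,0],"claw":1}
    - {"linear":[-0.024,-0.024,0.243],"dr":[0,0.118,0],"claw":1}
    - {"linear":[-0.029,-0.024,0.292],"dr":[0,0.142,0],"claw":1}
    - {"linear":[-0.033,-0.024,0.34],"dr":[0,0.166,0],"claw":1}
    - {"linear":[-0.038,-0.024,0.389],"dr":[0,0.189,0],"claw":1}
    - {"linear":[-0.043,-0.024,0.437],"dr":[0,0.213,0],"claw":1}
    - {"linear":[-0.0476,-0.024,0.486],"dr":[0,0.237,0],"claw":1}
    - {"linear":[-0.0476,-0.024,0.486],"dr":[0,0.237,0],"claw":1}
    - {"linear":[-0.0476,-0.024,0.486],"dr":[0,0.237,0],"claw":1}

```text
clock: 1.15
eef_pos: [0.5422, -0.3457, 0.2491]
ee_rot: [-0.393, 0.588, -0.587, 0.393]
force: [-0.4, -1.4, -0.2]
width: 0.998
```

```bash
python3 - <<'E'
from h import *
a=np.radians(-22.5)
print(get_obs()['eef_pos'],get_obs()['qpos'])
cmd((.541,-.347,.103),a)
show(capture('wrist'),'w1')
E
```

```text
[ 0.54221794 -0.3456577   0.24906225] [-6.24682647e-01  5.02210439e-01  1.19993690e+00  5.39054230e-04
  1.44152550e+00  1.33704076e+00]
linear [ 0.0023  0.1826 -0.0004] dr [ 0.0006  0.0005 -0.0003] mm 146.0734987100367 deg 0.15700994210664226
```

View pics/w1.png

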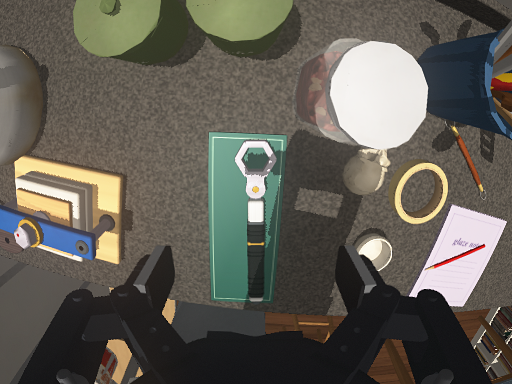

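The wrist view shows the whole wrench upright in the picture: ring at (257,158), band (256,243), butt (256,297); the clamp is at the left edge. Moving lower.

play_rows:
  targets:
    - {"linear":[0.001,0.045,0],"dr":[0,0,0],"claw":1}
    - {"linear":[0.001,0.09,0],"dr":[0,0,0],"claw":1}
    - {"linear":[0.002,0.135,0],"dr":[0,0,0],"claw":1}
    - {"linear":[0.002,0.18,0],"dr":[0,0,0],"claw":1}
    - {"linear":[0.002,0.1825,0],"dr":[0.0005,0.0005,0],"claw":1}
    - {"linear":[0.002,0.1825,0],"dr":[0.0005,0.0005,0],"claw":1}
    - {"linear":[0.002,0.1825,0],"dr":[0.0005,0.0005,0],"claw":1}

```text
clock: 1.78
eef_pos: [0.5406, -0.3489, 0.1059]
ee_rot: [0.392, -0.588, 0.589, -0.393]
force: [0.2, 0.5, 0.6]
width: 0.997
```

```bash
python3 - <<'E'
from h import *
P,R=pose(); print(P, R.round(4).tolist())
c=get_calibration('wrist'); im=capture('wrist'); np.savez('A.npz',P=P,R=R,cR=c['R'],ct=c['t'],im=im)
show(im,'w2'); show(im,'w2z',(180,110,330,220),5)
E
```

```text
[ 0.54059836 -0.34893239  0.10592476] [[-0.384, 0.0023, 0.9233], [-0.9233, -0.0008, -0.384], [-0.0001, -1.0, 0.0025]]
```

View pics/w2.png

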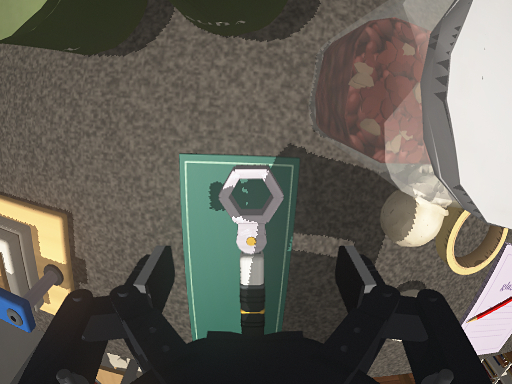

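View pics/w2z.png

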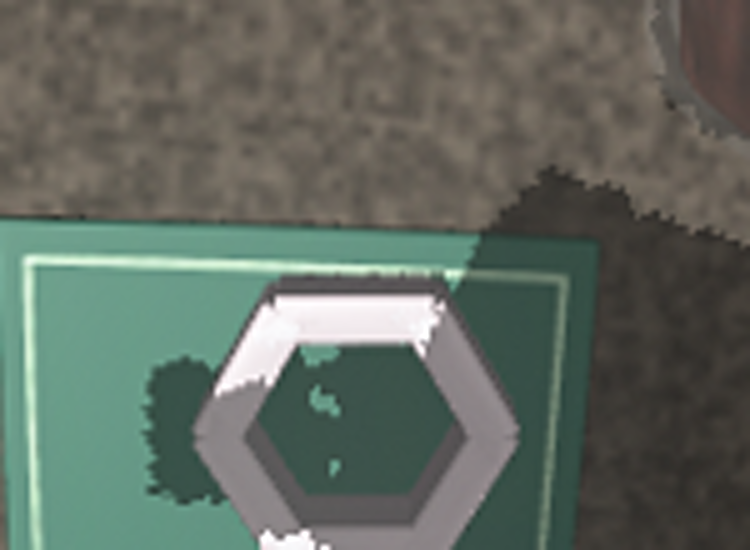

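```bash
python3 - <<'E'
from h import *
c=get_calibration('wrist'); im=np.load('A.npz')['im']
show(im,'w2y',(210,150,300,345),4)
for n,u,v,z in (('ring',250.7,196.6,.019),('holeL',180+243/5-.4,197,.019),('holeR',180+467/5-.4,196.6,.019),('outL',180+195/5-.4,197,.019),('outR',180+518/5-.4,197,.019)):
    print(n,onz(c,u,v,z,True))
E
```

```text
ring [ 0.54400867 -0.3464466   0.019     ]
holeL [ 0.55076258 -0.32922089  0.019     ]
holeR [ 0.53699467 -0.36333937  0.019     ]
outL [ 0.5537992  -0.32186784  0.019     ]
outR [ 0.5334367  -0.37098266  0.019     ]
```

View pics/w2y.png

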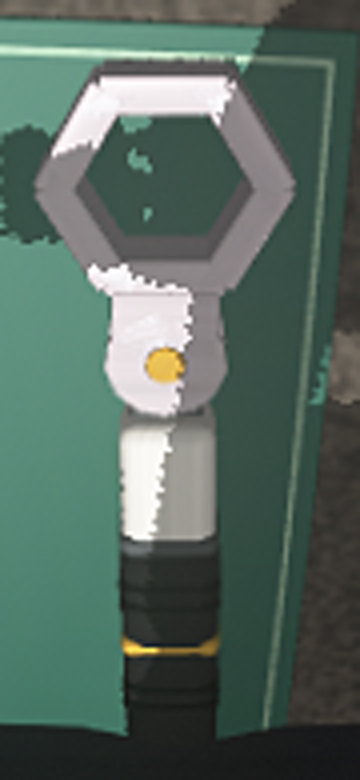

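```bash
python3 - <<'E'
from h import *
c=get_calibration('wrist')
r=onz(c,250.7,196.6,.019,True);p=onz(c,251.0,240.9,.019,True);b=onz(c,252.6,311.6,.023,True)
print(r,p,b); 
for q in(p,b):
    d=r-q; print(np.linalg.norm(d[:2]),np.degrees(np.arctan2(d[1],d[0])))
a=np.arctan2(r[1]-b[1],r[0]-b[0])
g=r-.12*np.array([np.cos(a),np.sin(a),0])
print('grip',g,np.degrees(a))
cmd((g[0],g[1],.10),a);cmd((g[0],g[1],.006),a)
E
```

```text
[ 0.54400867 -0.3464466   0.019     ] [ 0.50619289 -0.33084676  0.019     ] [ 0.43347637 -0.30197601  0.023     ]
0.04090706862172149 -22.41722579988326
0.11914286510155223 -21.91646092501672
grip [ 0.43268118 -0.30165608  0.019     ] -21.91646092501672
linear [-0.0027  0.0075 -0.1477] dr [-0.0012 -0.0036  0.0001] mm 118.34059112379109 deg 0.6860262923161011
linear [-0.0027  0.125  -0.1481] dr [-0.0012 -0.0036  0.0001] mm 155.09713331623144 deg 0.6860262923161011
```

```bash
python3 - <<'E'
from h import *
a=np.radians(30)
cmd((.5406,-.3489,.21),np.radians(-22.5));cmd((.586,-.037,.21),a)
E
```

```text
linear [ 1.000e-04 -1.294e-01  0.000e+00] dr [-0.0012 -0.0004  0.0001] mm 103.53987076932412 deg 0.22469867044115605
linear [-0.3817 -0.1299 -0.0972] dr [-0.0011 -0.292   0.0006] mm 331.77892857323155 deg 52.56863105683683
```

play_rows:
  targets:
    - {"linear":[0,-0.05,0],"dr":[0,0,0],"claw":1}
    - {"linear":[-0.02,-0.1,-0.005],"dr":[-0.001,-0.03,0],"claw":1}
    - {"linear":[-0.06,-0.13,-0.015],"dr":[-0.001,-0.06,0],"claw":1}
    - {"linear":[-0.1,-0.13,-0.025],"dr":[-0.001,-0.09,0],"claw":1}
    - {"linear":[-0.15,-0.13,-0.037],"dr":[-0.001,-0.12,0],"claw":1}
    - {"linear":[-0.2,-0.13,-0.05],"dr":[-0.001,-0.155,0],"claw":1}
    - {"linear":[-0.25,-0.13,-0.063],"dr":[-0.001,-0.19,0],"claw":1}
    - {"linear":[-0.3,-0.13,-0.076],"dr":[-0.001,-0.23,0],"claw":1}
    - {"linear":[-0.345,-0.13,-0.087],"dr":[-0.001,-0.265,0],"claw":1}
    - {"linear":[-0.382,-0.13,-0.097],"dr":[-0.001,-0.292,0.0006],"claw":1}
    - {"linear":[-0.382,-0.13,-0.097],"dr":[-0.001,-0.292,0.0006],"claw":1}
    - {"linear":[-0.382,-0.13,-0.097],"dr":[-0.001,-0.292,0.0006],"claw":1}

```text
clock: 2.83
eef_pos: [0.5868, -0.0356, 0.2127]
ee_rot: [-0.612, 0.352, -0.354, 0.613]
force: [-0.1, 0.8, 0.1]
width: 0.998
```

```bash
python3 - <<'E'
from h import *
P,R=pose(); print(P, R.round(4).tolist(),get_obs()['qpos'])
c=get_calibration('wrist'); im=capture('wrist'); np.savez('B.npz',P=P,R=R,cR=c['R'],ct=c['t'],im=im)
show(im,'w3'); show(im,'w3z',(190,130,310,240),6)
E
```

```text
[ 0.58682219 -0.03556736  0.21270147] [[0.5019, 0.0039, 0.8649], [-0.8649, -0.0005, 0.5019], [0.0024, -1.0, 0.0031]] [-1.22826017e-01  3.96892604e-01  1.43475006e+00 -1.46688364e-05
  1.30599332e+00  9.22177005e-01]
```

View pics/w3.png

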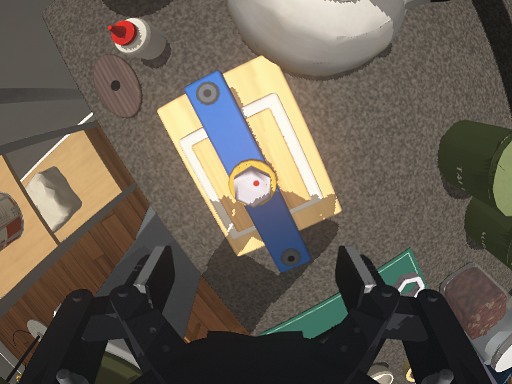

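View pics/w3z.png

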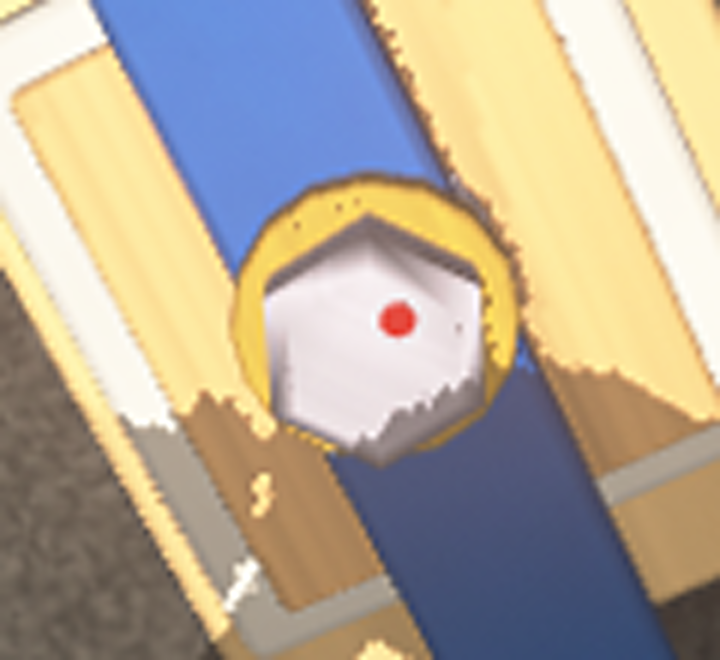

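```bash
cat > fit.py <<'E'
from h import *
from scipy.optimize import least_squares
d=np.load('B.npz'); f=get_calibration('wrist'); c=dict(f); c['R']=d['cR'];c['t']=d['ct']; im=d['im']
def hexp(x,y,th,af,z):
    k=np.radians(30+60*np.arange(6))+th; r=af/2/np.cos(np.pi/6)
    return np.array([[x+r*np.cos(t),y+r*np.sin(t),z] for t in k])
def circ(x,y,r,z): return np.array([[x+r*np.cos(t),y+r*np.sin(t),z] for t in np.linspace(0,2*np.pi,60)])
def pr(X): return np.array([proj(c,q,True) for q in X])
ob=np.array([(368,213),(483,283),(484,395),(382,465),(280,415),(265,292),(316,253),(425,247),(484,340),(433,430),(330,440),(271,352)],float)/6+np.array([190,130])-.42
def hull(p):
    X=np.vstack([pr(hexp(*p[:2],p[2],.030,.107)),pr(hexp(*p[:2],p[2],.030,.1195))]); return cv2.convexHull(X.astype(np.float32))
def res(p):
    h=hull(p); return [cv2.pointPolygonTest(h,(float(a),float(b)),True) for a,b in ob]
best=None
for t0 in np.radians([0,15,30,45]):
    s=least_squares(res,[.588,-.035,t0],diff_step=1e-3,x_scale=[.01,.01,.3],loss='soft_l1')
    if best is None or s.cost<best.cost: best=s
p=best.x; print(p[:2],np.degrees(p[2])%60,np.round(best.fun,2))
pts=np.vstack([pr(hexp(*p,.03,.107)),pr(hexp(*p,.03,.1195)),pr(hexp(*p,.022,.124)),pr(circ(*p[:2],.0215,.107))])
show(im,'w3f',(190,130,310,240),6,pts)
E
python3 fit.py
```

```text
[ 0.59252809 -0.03180111] 1.0041210220705779 [-0.04 -0.01  0.03  0.14  0.31 -0.23  1.34  1.48  0.05  1.1   0.45  0.46]
```

View pics/w3f.png

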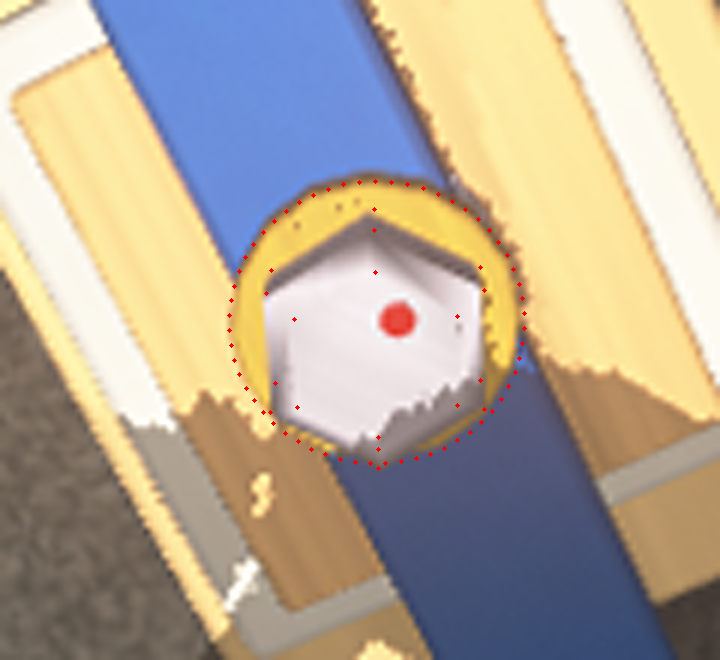

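```bash
cat >> fit.py <<'E'
def over(im,p,name,box,s):
    u0,v0,u1,v1=box
    o=cv2.resize(im[v0:v1,u0:u1,::-1].copy(),None,fx=s,fy=s,interpolation=cv2.INTER_CUBIC)
    for X,col in ((hexp(*p,.03,.107),(0,0,255)),(hexp(*p,.03,.1195),(0,200,0)),(hexp(*p,.022,.124),(255,0,255)),(circ(*p[:2],.0215,.107),(255,0,0))):
        q=((pr(X)+.5-[u0,v0])*s-.5); cv2.polylines(o,[np.round(q*8).astype(np.int32)],True,col,1,cv2.LINE_AA,3)
    return o
if __name__=='__main__':
    os=[over(im,(p[0],p[1],np.radians(t)),'',(218,150,288,215),5) for t in (1,4,7,10)]
    cv2.imwrite('pics/w3g.png',np.vstack([np.hstack(os[:2]),np.hstack(os[2:])])[:600,:800])
    o=cv2.resize(im[150:215,218:288,::-1],None,fx=9,fy=9,interpolation=cv2.INTER_CUBIC); cv2.imwrite('pics/w3h.png',o)
E
python3 fit.py
```

```text
[ 0.59252809 -0.03180111] 1.0041210220705779 [-0.04 -0.01  0.03  0.14  0.31 -0.23  1.34  1.48  0.05  1.1   0.45  0.46]
```

View pics/w3g.png

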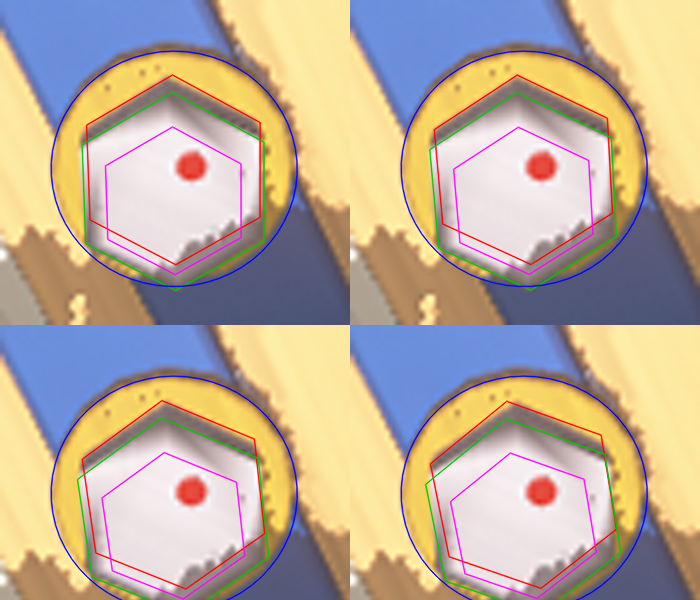

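View pics/w3h.png

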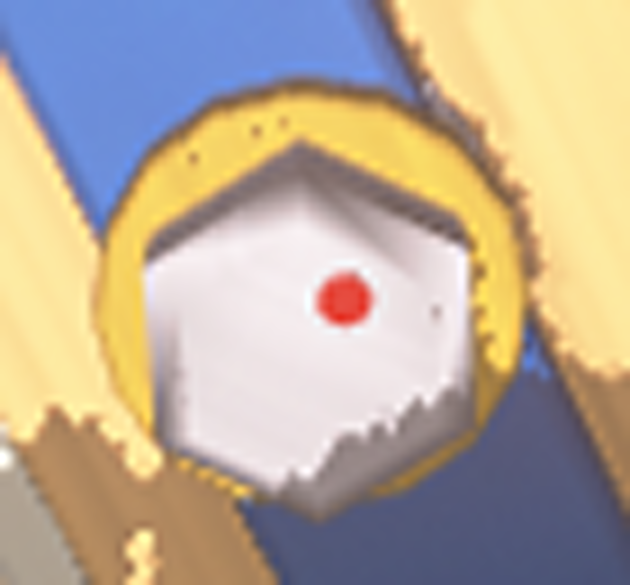

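```bash
cat > fit2.py <<'E'
from fit import *
q=[onz(c,252.4,188.2,.1195,True)]
print(q)
A=dict(c); a=np.load('A.npz'); A['R']=a['cR'];A['t']=a['ct']
r=onz(A,250.7,196.6,.019,True)
print('ring',r,'ring tool A',a['R'].T@(r-a['P']),'cam->', 'screw tool B',d['R'].T@(q[0]-d['P']))
def res2(v):
    s=v[3]; 
    m=np.vstack([pr(hexp(v[0],v[1],v[2],.03*s,.107))[[0]],])
    return m
cor={'base':[(303,140)],'sh':[(147,265),(472,245),(475,430),(320,520),(160,450)]}
obs=np.array(cor['base']+cor['sh'],float)/9+[218,150]-np.array([.44,.44])
def res3(v):
    B=pr(hexp(v[0],v[1],v[2],.03*v[3],.107));S=pr(hexp(v[0],v[1],v[2],.03*v[3],.1195))
    out=[]
    for o,T in zip(obs,[B]+[S]*5):
        k=np.argmin(np.linalg.norm(T-o,axis=1)); out+=list(T[k]-o)
    return np.array(out)
s=least_squares(res3,[.5925,-.0318,np.radians(4),1],x_scale=[.01,.01,.1,.1]); print(s.x[:2],np.degrees(s.x[2]),s.x[3],s.fun.round(2))
E
python3 fit2.py
```

```text
[ 0.59252809 -0.03180111] 1.0041210220705779 [-0.04 -0.01  0.03  0.14  0.31 -0.23  1.34  1.48  0.05  1.1   0.45  0.46]
[array([ 0.59258913, -0.03187791,  0.1195    ])]
ring [ 0.54373624 -0.34644615  0.019     ] ring tool A [-0.00349078  0.0869297   0.00172695] cam-> screw tool B [-0.00052049  0.09322153  0.0065466 ]
[ 0.59246271 -0.03185499] 3.2619175252452375 0.9942833767255532 [-0.   -0.39 -0.21  0.34 -0.21  0.65  0.23 -0.22  0.32  0.21 -0.12 -0.61]
```

```bash
python3 - <<'E'
from h import *
a=np.radians(-22.1); r=np.array([.5437,-.3464]); g=r-.12*np.array([np.cos(a),np.sin(a)]); print(g)
cmd((*g,.15),a)
P=np.array([*g,.15]);print(pose()[0])
E
```

```text
[ 0.43251656 -0.30125309]
linear [ 0.1898  0.0774 -0.3323] dr [-0.0011  0.2894  0.0003] mm 312.38209496996586 deg 52.094516168676996
[ 0.58664255 -0.03677221  0.21227053]
```

play_rows:
  targets:
    - {"linear":[0.019,0,-0.033],"dr":[0,0.03,0],"claw":1}
    - {"linear":[0.038,0,-0.066],"dr":[0,0.06,0],"claw":1}
    - {"linear":[0.057,0.01,-0.1],"dr":[0,0.09,0],"claw":1}
    - {"linear":[0.076,0.02,-0.133],"dr":[0,0.12,0],"claw":1}
    - {"linear":[0.095,0.03,-0.166],"dr":[-0.001,0.15,0],"claw":1}
    - {"linear":[0.114,0.04,-0.2],"dr":[-0.001,0.18,0],"claw":1}
    - {"linear":[0.133,0.05,-0.233],"dr":[-0.001,0.21,0],"claw":1}
    - {"linear":[0.152,0.06,-0.266],"dr":[-0.001,0.24,0],"claw":1}
    - {"linear":[0.171,0.07,-0.3],"dr":[-0.001,0.27,0],"claw":1}
    - {"linear":[0.1898,0.0774,-0.3323],"dr":[-0.0011,0.2894,0],"claw":1}
    - {"linear":[0.1898,0.0774,-0.3323],"dr":[-0.0011,0.2894,0],"claw":1}
    - {"linear":[0.1898,0.0774,-0.3323],"dr":[-0.0011,0.2894,0],"claw":1}

```text
clock: 3.88
eef_pos: [0.4314, -0.3033, 0.1507]
ee_rot: [0.394, -0.587, 0.588, -0.394]
force: [0.3, -0.4, 0.6]
width: 1.003
```

```bash
python3 - <<'E'
from h import *
a=np.radians(-22.1); g=(.4325,-.3013)
print(pose()[0]); cmd((*g,.05),a); cmd((*g,.005),a)
E
```

```text
[ 0.4314171  -0.30327616  0.1507267 ]
linear [-0.0029  0.1259  0.0002] dr [-0.0004 -0.0014  0.0003] mm 100.75189931130497 deg 0.2699098693200233
linear [-3.000e-03  1.822e-01  1.000e-04] dr [-0.0004 -0.0014  0.0003] mm 145.74411781939753 deg 0.2699098693200233
```

play_rows:
  targets:
    - {"linear":[-0.003,0.045,0],"dr":[0,-0.001,0],"claw":0.6}
    - {"linear":[-0.003,0.09,0],"dr":[0,-0.001,0],"claw":0.6}
    - {"linear":[-0.003,0.126,0],"dr":[0,-0.001,0],"claw":0.6}
    - {"linear":[-0.003,0.15,0],"dr":[0,-0.001,0],"claw":0.6}
    - {"linear":[-0.003,0.17,0],"dr":[0,-0.001,0],"claw":0.6}
    - {"linear":[-0.003,0.18,0],"dr":[0,-0.001,0],"claw":0.6}
    - {"linear":[-0.003,0.182,0],"dr":[0,-0.001,0],"claw":0.6}
    - {"linear":[-0.003,0.182,0],"dr":[0,-0.001,0],"claw":0.6}

```text
clock: 4.55
eef_pos: [0.4329, -0.3014, 0.0058]
ee_rot: [0.395, -0.586, 0.588, -0.395]
force: [-0.4, -0.3, 0.4]
width: 0.598
```

```bash
python3 - <<'E'
from h import *
a=np.radians(-22.1); g=(.4325,-.3013)
print(pose()[0],get_obs()['force'],get_obs()['width']); cmd((*g,.004),a)
show(capture('wrist'),'w4')
E
```

```text
[ 0.43285638 -0.30136917  0.00577473] [-0.3680886  -0.28051403  0.38310458] 0.5975464620217378
linear [ 0.0001  0.0022 -0.0004] dr [-0.0006 -0.0003  0.0004] mm 1.8114750596411264 deg 0.14244452422752077
```

View pics/w4.png

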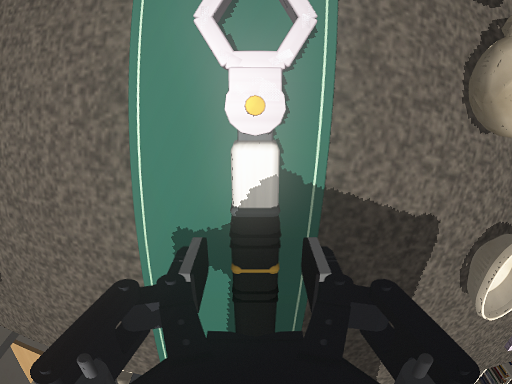

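Ring centre is near the picture's top edge (about 255,18), pivot (255,105), band (256,270), evenly between the pads. Closing.

play_rows:
  targets:
    - {"linear":[0,0.002,0],"dr":[0,0,0],"claw":0.5}
    - {"linear":[0,0.002,0],"dr":[0,0,0],"claw":0.4}
    - {"linear":[0,0.002,0],"dr":[0,0,0],"claw":0.2}
    - {"linear":[0,0.002,0],"dr":[0,0,0],"claw":0.1}
    - {"linear":[0,0.002,0],"dr":[0,0,0],"claw":0.1}
    - {"linear":[0,0.002,0],"dr":[0,0,0],"claw":0.1}
    - {"linear":[0,0.002,0],"dr":[0,0,0],"claw":0.1}
    - {"linear":[0,0.002,0],"dr":[0,0,0],"claw":0.1}
  grip_force: 60

```text
clock: 5.27
eef_pos: [0.4335, -0.3019, 0.0056]
ee_rot: [0.394, -0.585, 0.588, -0.395]
force: [-0.8, 0.9, 6.2]
width: 0.262
```

```bash
python3 - <<'E'
from h import *
P,R=pose(); print(P,get_obs()['force'],get_obs()['moment'],get_obs()['width'])
c=get_calibration('wrist'); im=capture('wrist'); np.savez('C.npz',P=P,R=R,cR=c['R'],ct=c['t'],im=im)
show(im,'w5',(180,0,330,320),2); 
E
```

```text
[ 0.43345205 -0.30193567  0.00562106] [-0.7525016   0.91342541  6.17276301] [0.18843711 0.26332165 0.05580332] 0.2622405589039818
```

View pics/w5.png

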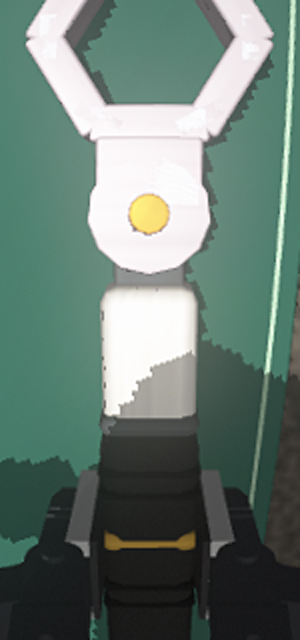

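play_rows:
  targets:
    - {"linear":[0,-0.01,0],"dr":[0,0,0],"claw":0.1}
    - {"linear":[0,-0.04,0],"dr":[0,0,0],"claw":0.1}
    - {"linear":[0,-0.08,0],"dr":[0,0,0],"claw":0.1}
    - {"linear":[0,-0.12,0],"dr":[0,0,0],"claw":0.1}
    - {"linear":[0,-0.16,0],"dr":[0,0,0],"claw":0.1}
    - {"linear":[0,-0.18,0],"dr":[0,0,0],"claw":0.1}
    - {"linear":[0,-0.18,0],"dr":[0,0,0],"claw":0.1}
    - {"linear":[0,-0.18,0],"dr":[0,0,0],"claw":0.1}
    - {"linear":[0,-0.18,0],"dr":[0,0,0],"claw":0.1}

```text
clock: 6.07
eef_pos: [0.4323, -0.3009, 0.1481]
ee_rot: [0.395, -0.586, 0.588, -0.395]
force: [-0.8, 0.0, -5.0]
width: 0.264
```

```bash
python3 - <<'E'
from h import *
P,R=pose(); print(P,R.round(4).tolist(),get_obs()['force'],get_obs()['moment'],get_obs()['width'])
c=get_calibration('wrist'); im=capture('wrist'); np.savez('D.npz',P=P,R=R,cR=c['R'],ct=c['t'],im=im)
show(im,'w6',(180,0,330,320),2); show(im,'w6z',(190,0,320,75),6)
C=np.load('C.npz')['im']; show(C,'w5z',(190,0,320,75),6)
E
```

```text
[ 0.43231912 -0.30092688  0.14807995] [[-0.3772, 0.0012, 0.9261], [-0.9261, -0.0019, -0.3772], [0.0013, -1.0, 0.0018]] [-0.78232212  0.03184943 -4.95767136] [ 0.00704476  0.09218936 -0.02344652] 0.26405363791927744
```

View pics/w6z.png

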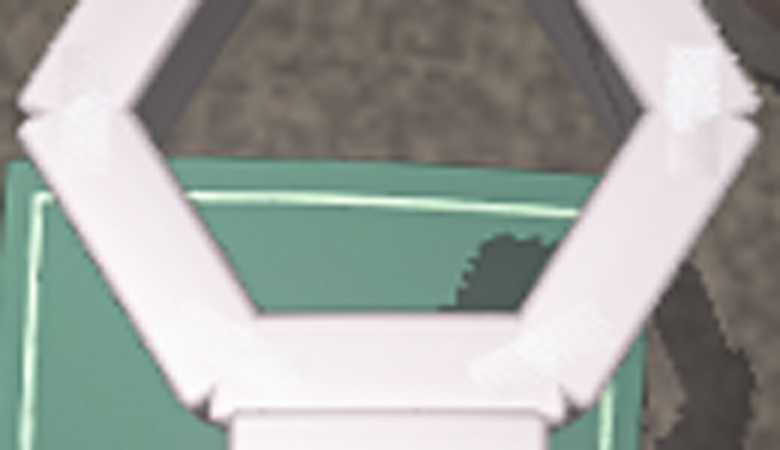

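View pics/w5z.png

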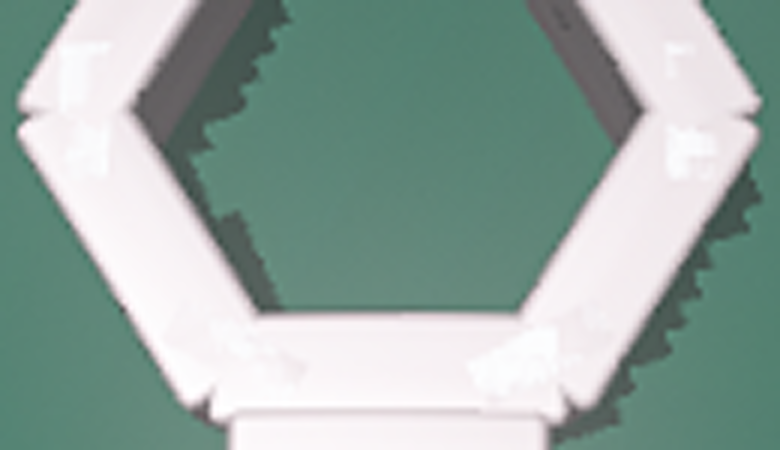

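```bash
cat > ring.py <<'E'
from h import *
def ringfit(f,px,h=.0134):
    d=np.load(f); c=get_calibration('wrist'); c['R']=d['cR'];c['t']=d['ct']
    P,R=d['P'],d['R']
    q=np.array([R.T@(onz(c,u,v,P[2]+h,True)-P) for u,v in px])
    return q
if __name__=='__main__':
    z=np.array([(128,108),(645,108),(258,313),(522,313)],float)/6+[190,0]-.42
    for h in (.0134,.0115):
        q=ringfit('C.npz',z,h); q=q*1e3; print(q.round(2))
        print('w',np.linalg.norm(q[0]-q[1]),'side',np.linalg.norm(q[2]-q[3]),'ctr',(q[0]+q[1])/2, 'from bottom', (q[2]+q[3])/2+[0,0,15.75])
E
python3 ring.py
```

```text
[[-19.21 -12.94 118.03]
 [ 17.64 -12.87 118.07]
 [ -9.85 -12.99 102.11]
 [  8.8  -12.95 102.14]]
w 36.849775189064594 side 18.650776989893224 ctr [ -0.78963246 -12.90654285 118.05398852] from bottom [ -0.52589688 -12.97283985 117.87374251]
[[-19.49 -11.04 118.55]
 [ 17.9  -10.97 118.59]
 [ -9.99 -11.09 102.39]
 [  8.94 -11.05 102.42]]
w 37.39237689665208 side 18.925403996180922 ctr [ -0.79192836 -11.0043627  118.56998913] from bottom [ -0.52430936 -11.0716359  118.1551751 ]
```

```bash
cat >> h.py <<'E'
RX,RZ=-.00066,.118   # ring in tool frame (camera-measured)
def tcp_for(S,a,z):
    R=Rz(a); p=np.array([S[0],S[1],0])-R[:,0]*RX-R[:,2]*RZ; p[2]=z; return p
E
python3 - <<'E'
from h import *
S=(.5925,-.0319); a=np.radians(63.5)
p=tcp_for(S,a,.19); print(p); cmd(p,a)
E
```

```text
[ 0.54043931 -0.13779675  0.19      ]
linear [-0.2397 -0.0529  0.0484] dr [-1.000e-04 -4.759e-01  6.000e-04] mm 200.18221603242762 deg 85.65783187538761
```

play_rows:
  targets:
    - {"linear":[-0.005,-0.015,0.001],"dr":[0,-0.02,0],"claw":0.1}
    - {"linear":[-0.02,-0.03,0.004],"dr":[0,-0.05,0],"claw":0.1}
    - {"linear":[-0.04,-0.045,0.008],"dr":[0,-0.08,0],"claw":0.1}
    - {"linear":[-0.06,-0.053,0.012],"dr":[0,-0.11,0],"claw":0.1}
    - {"linear":[-0.08,-0.053,0.016],"dr":[0,-0.14,0],"claw":0.1}
    - {"linear":[-0.1,-0.053,0.02],"dr":[0,-0.17,0],"claw":0.1}
    - {"linear":[-0.12,-0.053,0.024],"dr":[0,-0.2,0],"claw":0.1}
    - {"linear":[-0.14,-0.053,0.028],"dr":[0,-0.23,0],"claw":0.1}
    - {"linear":[-0.155,-0.053,0.031],"dr":[0,-0.26,0],"claw":0.1}
    - {"linear":[-0.17,-0.053,0.034],"dr":[0,-0.29,0],"claw":0.1}
    - {"linear":[-0.18,-0.053,0.036],"dr":[0,-0.32,0],"claw":0.1}
    - {"linear":[-0.19,-0.053,0.038],"dr":[0,-0.34,0],"claw":0.1}

```text
clock: 7.12
eef_pos: [0.5176, -0.1708, 0.1883]
ee_rot: [0.64, -0.303, 0.302, -0.639]
force: [0.2, -0.0, -4.5]
width: 0.267
```

```bash
python3 - <<'E'
from h import *
S=(.5925,-.0319); a=np.radians(63.5)
p=tcp_for(S,a,.16);print(pose()[0]); cmd(p,a)
E
```

```text
[ 0.51761011 -0.17076896  0.1882969 ]
linear [-0.0137  0.0353  0.0483] dr [ 0.0005 -0.1341 -0.0004] mm 49.08211433162741 deg 24.138754617467907
```

play_rows:
  targets:
    - {"linear":[-0.003,0.01,0.01],"dr":[0,-0.03,0],"claw":0.1}
    - {"linear":[-0.007,0.02,0.024],"dr":[0,-0.065,0],"claw":0.1}
    - {"linear":[-0.01,0.03,0.038],"dr":[0,-0.1,0],"claw":0.1}
    - {"linear":[-0.0137,0.0353,0.0483],"dr":[0.0005,-0.134,-0.0004],"claw":0.1}
    - {"linear":[-0.0137,0.0353,0.0483],"dr":[0.0005,-0.134,-0.0004],"claw":0.1}
    - {"linear":[-0.0137,0.0353,0.0483],"dr":[0.0005,-0.134,-0.0004],"claw":0.1}
    - {"linear":[-0.0137,0.0353,0.0483],"dr":[0.0005,-0.134,-0.0004],"claw":0.1}

```text
clock: 7.7
eef_pos: [0.5401, -0.1381, 0.1595]
ee_rot: [-0.688, 0.164, -0.163, 0.688]
force: [0.9, 0.1, -3.7]
width: 0.268
```

```bash
python3 - <<'E'
from h import *
P,R=pose(); print(P,R.round(4).tolist(),get_obs()['force'],get_obs()['moment'])
c=get_calibration('wrist'); im=capture('wrist'); np.savez('E.npz',P=P,R=R,cR=c['R'],ct=c['t'],im=im)
show(im,'w7',None,1); show(im,'w7z',(190,0,320,90),6)
im=capture('top'); show(im,'t7z',(150,70,350,220),4)
E
```

```text
[ 0.54012618 -0.13812092  0.15954629] [[0.8931, -0.0011, 0.4498], [-0.4498, 0.0003, 0.8931], [-0.0011, -1.0, -0.0003]] [ 0.93159292  0.13432303 -3.69094646] [-0.02325366 -0.10309395 -0.0131145 ]
```

View pics/w7.png

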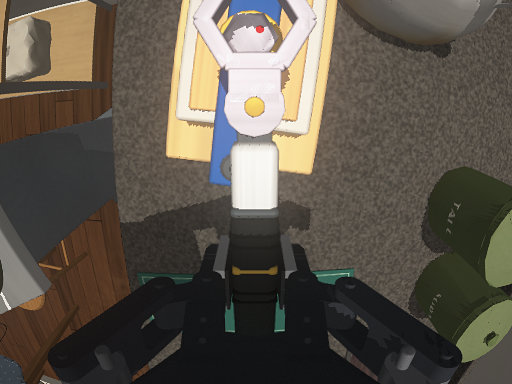

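View pics/w7z.png

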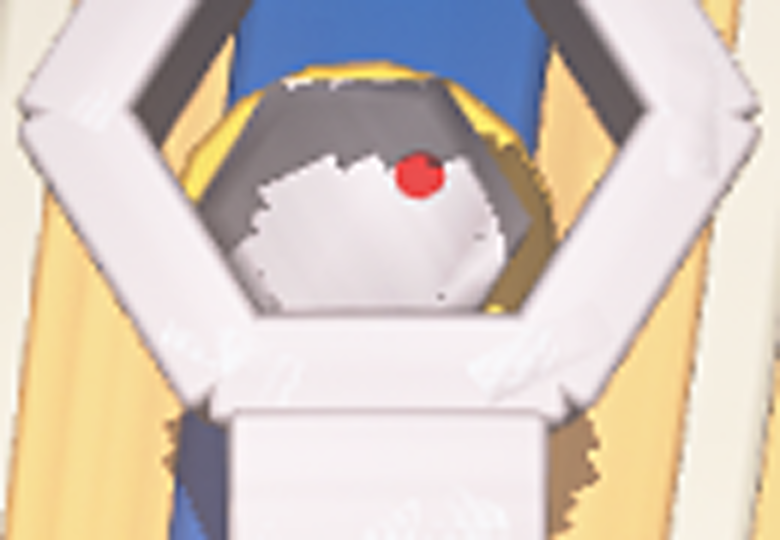

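View pics/t7z.png

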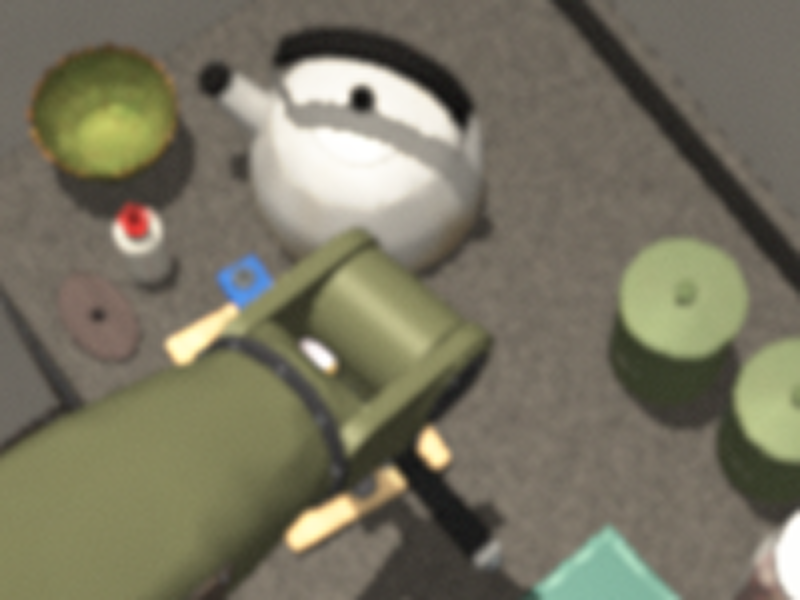

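```bash
cat > ov.py <<'E'
import sys
import fit
from fit import *
def setv(f):
    d=np.load(f); fit.c['R']=d['cR'];fit.c['t']=d['ct']; return d
if __name__=='__main__':
    d=setv('E.npz'); im=d['im']
    os=[over(im,(.5925,-.0319,np.radians(t)),'',(206,5,296,72),4) for t in (1,3.5,6)]
    os.append(cv2.resize(im[5:72,206:296,::-1],None,fx=4,fy=4,interpolation=cv2.INTER_CUBIC))
    cv2.imwrite('pics/ov.png',np.vstack([np.hstack(os[:2]),np.hstack(os[2:])]))
E
python3 ov.py
```

```text
[ 0.59252809 -0.03180111] 1.0041210220705779 [-0.04 -0.01  0.03  0.14  0.31 -0.23  1.34  1.48  0.05  1.1   0.45  0.46]
```

View pics/ov.png

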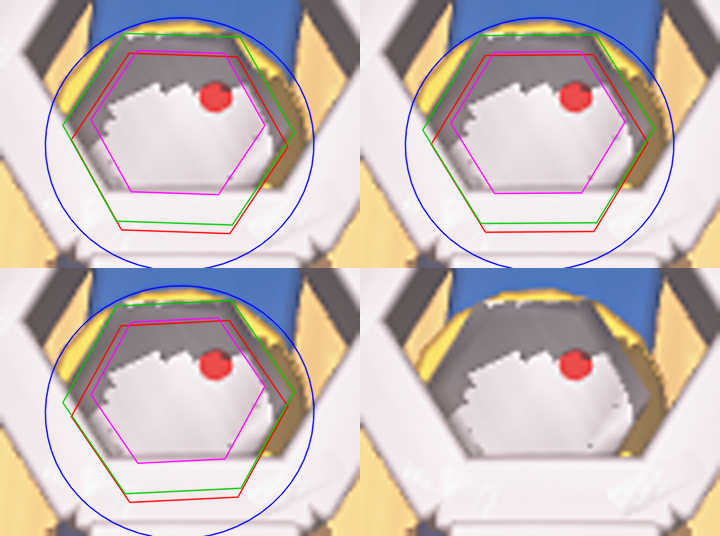

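```bash
python3 - <<'E'
from h import *
S=(.5925,-.0319); a=np.radians(63.8)
print(pose()[0]); cmd(tcp_for(S,a,.130),a)
E
```

```text
[ 0.54027318 -0.13831078  0.16007268]
linear [0.0007 0.0376 0.0007] dr [ 0.     -0.0027 -0.    ] mm 30.082314334150944 deg 0.48735823608396345
```

play_rows:
  targets:
    - {"linear":[0.0007,0.008,0.0007],"dr":[0,-0.0027,0],"claw":0.1}
    - {"linear":[0.0007,0.016,0.0007],"dr":[0,-0.0027,0],"claw":0.1}
    - {"linear":[0.0007,0.024,0.0007],"dr":[0,-0.0027,0],"claw":0.1}
    - {"linear":[0.0007,0.032,0.0007],"dr":[0,-0.0027,0],"claw":0.1}
    - {"linear":[0.0007,0.0376,0.0007],"dr":[0,-0.0027,0],"claw":0.1}
    - {"linear":[0.0007,0.0376,0.0007],"dr":[0,-0.0027,0],"claw":0.1}
    - {"linear":[0.0007,0.0376,0.0007],"dr":[0,-0.0027,0],"claw":0.1}
    - {"linear":[0.0007,0.0376,0.0007],"dr":[0,-0.0027,0],"claw":0.1}

```text
clock: 8.47
eef_pos: [0.5411, -0.1381, 0.1302]
ee_rot: [0.689, -0.16, 0.16, -0.689]
force: [0.4, -0.2, -4.3]
width: 0.264
```

```bash
python3 - <<'E'
from h import *
P,R=pose(); print(P,get_obs()['force'],get_obs()['moment'])
c=get_calibration('wrist'); im=capture('wrist'); np.savez('F.npz',P=P,R=R,cR=c['R'],ct=c['t'],im=im)
show(im,'w8z',(190,0,320,75),6)
S=(.5925,-.0319); a=np.radians(63.8)
cmd(tcp_for(S,a,.1195),a)
E
```

```text
[ 0.54114479 -0.13808946  0.13019935] [ 0.40347868 -0.24445655 -4.31100612] [-0.06851034  0.01207886 -0.03671754]
linear [-0.0003  0.0135 -0.0001] dr [-0.     -0.      0.0002] mm 10.840745464032906 deg 0.030431249441664553
```

View pics/w8z.png

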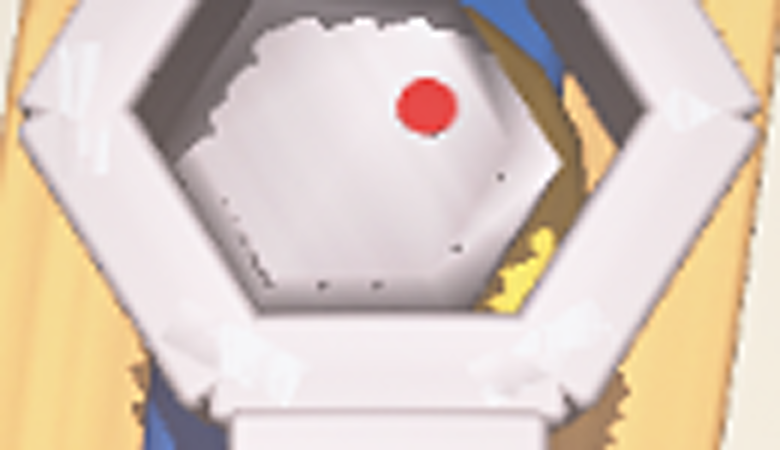

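```bash
python3 - <<'E'
from h import *
for n in 'ABCDEF':
    d=np.load(n+'.npz'); C=-d['cR'].T@d['ct']; M=d['cR']@d['R']
    print(n,(d['R'].T@(C-d['P'])*1e3).round(2), Rn.from_matrix(M).as_rotvec(degrees=True).round(2))
o=get_obs();print(o['eef_pos']); o=get_obs();print(o['eef_pos']); print(get_calibration('wrist')['t'],get_calibration('wrist')['t'])
E
```

```text
A [  -0.63 -142.09   83.01] [1.084e+02 0.000e+00 8.000e-02]
B [   0.8  -142.08   82.91] [ 1.0846e+02 -4.0000e-02  1.1000e-01]
C [  -0.63 -142.09   83.01] [1.0841e+02 0.0000e+00 8.0000e-02]
D [  -0.63 -142.11   83.03] [1.084e+02 1.000e-02 8.000e-02]
E [   1.46 -142.1    82.23] [ 1.0851e+02 -3.0000e-02  1.1000e-01]
F [   1.46 -142.1    82.24] [ 1.0851e+02 -3.0000e-02  1.1000e-01]
[ 0.54119901 -0.13810587  0.13033875]
[ 0.54119901 -0.13810587  0.13033875]
[-0.54863601  0.10034567  0.31983479] [-0.54863601  0.10034567  0.31983479]
```

```bash
cat > cam.py <<'E'
from h import *
fs={n:np.load(n+'.npz') for n in 'ABCDEF'}
A_=[];b=[]
for n in fs:
    d=fs[n]; C=-d['cR'].T@d['ct']; A_.append(np.hstack([np.eye(3),d['R'].T])); b.append(d['R'].T@(C-d['P']))
A_=np.vstack(A_);b=np.hstack(b); s,*_=np.linalg.lstsq(A_,b,rcond=1e-6)
c0,e=s[:3],s[3:]
if __name__=='__main__': print(c0*1e3,e*1e3,np.abs(A_@s-b).max()*1e3)
M0=Rn.from_rotvec(np.radians([108.42,-.02,.1])).as_matrix()
def camfor(P,R):
    c=get_calibration('wrist'); c['R']=M0@R; c['t']=-c['R']@(P+R@np.array([c0[0],-.1421,c0[2]])); return c
E
python3 cam.py; python3 - <<'E'
from cam import *
import fit
from fit import *
# ring in tool
d=fs['C']; P,R=d['P'],d['R']; c=camfor(P,R)
z=np.array([(128,108),(645,108),(258,313),(522,313)],float)/6+[190,0]-.42
q=np.array([R.T@(onz(c,u,v,P[2]+.0134,True)-P) for u,v in z])*1e3
print(q.round(2),(q[0]+q[1])/2)
d=fs['A']; P,R=d['P'],d['R']; c=camfor(P,R); print('ringA',onz(c,250.7,196.6,.019,True))
for n,pt in (('B',(252.4,188.2,.1195)),('F',(190+352/6-.4,0,.124)),('F',(190+562/6-.4,160/6-.4,.1195))):
    d=fs[n]; P,R=d['P'],d['R']; c=camfor(P,R); X=onz(c,*pt,True); print(n,X,'tool',R.T@(X-P)*1e3)
E
```

```text
[-1.16102001e-02 -1.47664727e+02  8.15132191e+01] [ 1.6388418  -0.0072955  -5.56758661] 0.014753925591914907
[ 0.59252809 -0.03180111] 1.0041210220705779 [-0.04 -0.01  0.03  0.14  0.31 -0.23  1.34  1.48  0.05  1.1   0.45  0.46]
[[ 147.63  -13.52  -97.44]
 [ 328.35  -14.19 -342.74]
 [ 139.57  -13.73 -145.34]
 [ 208.7   -14.1  -264.63]] [ 237.99036195  -13.85435909 -220.09021393]
ringA [ 0.083703   -0.17496955  0.019     ]
B [ 1.06950333 -0.14813094  0.1195    ] tool [339.39172595  95.15146159 360.69047285]
F [ 0.65374125 -0.00960051  0.124     ] tool [ 44.29538779   6.20600614 165.0006401 ]
F [ 0.63494416 -0.02626001  0.1195    ] tool [ 34.78420317  10.70434937 141.75366851]
```

```bash
sed -i "s/c\['R'\]=M0@R; /c['R']=M0@R.T; /" cam.py; cat > m.py <<'E'
from cam import *
d=fs['C']; P,R=d['P'],d['R']; c=camfor(P,R)
z=np.array([(128,108),(645,108),(258,313),(522,313)],float)/6+[190,0]-.42
q=np.array([R.T@(onz(c,u,v,P[2]+.0134,True)-P) for u,v in z])*1e3
print(q.round(2),(q[0]+q[1])/2,(q[2]+q[3])/2+[0,0,15.75])
d=fs['A']; P,R=d['P'],d['R']; c=camfor(P,R); print('ringA',onz(c,250.7,196.6,.019,True))
for n,pt in (('B',(252.4,188.2,.1195)),('F',(190+352/6-.4,0,.124)),('F',(190+562/6-.4,160/6-.4,.1195))):
    d=fs[n]; P,R=d['P'],d['R']; c=camfor(P,R); X=onz(c,*pt,True); print(n,X,'tool',R.T@(X-P)*1e3)
E
python3 m.py
```

```text
[[-18.53 -12.95 116.5 ]
 [ 18.32 -12.88 116.55]
 [ -9.17 -13.   100.58]
 [  9.48 -12.96 100.61]] [-1.08004287e-01 -1.29116218e+01  1.16522892e+02] [  0.15455158 -12.97791664 116.34370156]
ringA [ 0.54201026 -0.34651256  0.019     ]
B [ 0.59110156 -0.03171779  0.1195    ] tool [-1.40559229 93.21561361  5.3403387 ]
F [ 0.59618998 -0.01955796  0.124     ] tool [ -2.94612933   6.19625577 130.65622235]
F [ 0.60627057 -0.03881502  0.1195    ] tool [ 14.60009328  10.70035691 117.82867817]
```

```bash
cat > fitF.py <<'E'
from cam import *
from scipy.optimize import least_squares
def run(n,tip,corner,u0,s,th0,v0=0):
    d=np.load(n+'.npz'); P,R=d['P'],d['R']; c=camfor(P,R)
    def hexp(x,y,th,af,z):
        k=np.radians(30+60*np.arange(6))+th; r=af/2/np.cos(np.pi/6)
        return np.array([[x+r*np.cos(t),y+r*np.sin(t),z] for t in k])
    def W(p): return P+R@np.array([p[0],0,p[1]])
    def pr(X): return np.array([proj(c,q,True) for q in X])
    px=lambda q:(np.array(q,float)/s+[u0,v0]-.5+.5/s)
    def res(p):
        X=W(p); h=pr(hexp(X[0],X[1],p[2],.022,.124)); sh=pr(hexp(X[0],X[1],p[2],.030,.1195)); out=[]
        hh=cv2.convexHull(h.astype(np.float32))
        for t in tip: a=px(t); out.append(cv2.pointPolygonTest(hh,(float(a[0]),float(a[1])),True))
        for t in corner: a=px(t); k=np.argmin(np.linalg.norm(sh-a,axis=1)); out+=list(sh[k]-a)
        return out
    r=least_squares(res,[-.0025,.1175,np.radians(th0)],x_scale=[.01,.01,.1],diff_step=1e-3)
    X=W(r.x); print('tool mm',r.x[:2]*1e3,'world',X,'th',np.degrees(r.x[2]),np.round(r.fun,2))
    im=d['im'][:,:,::-1]; o=cv2.resize(im[v0:v0+75,u0:u0+130],None,fx=s,fy=s,interpolation=cv2.INTER_CUBIC)
    for H,col in ((hexp(X[0],X[1],r.x[2],.03,.107),(0,0,255)),(hexp(X[0],X[1],r.x[2],.03,.1195),(0,200,0)),(hexp(X[0],X[1],r.x[2],.022,.124),(255,0,255))):
        q=(pr(H)+.5-[u0,v0])*s-.5; cv2.polylines(o,[np.round(q*8).astype(np.int32)],True,col,1,cv2.LINE_AA,3)
    cv2.imwrite(f'pics/fit{n}.png',o)
if __name__=='__main__':
    run('F',[(225,205),(265,275),(322,285),(377,285),(457,247),(500,177)],[(562,160)],190,6,4)
E
python3 fitF.py
```

```text
tool mm [ -2.79072137 116.71362489] world [ 0.5901723  -0.03213588  0.13019655] th 6.5414143503590685 [ 0.2  -0.96  0.33 -0.13  0.02 -0.59 -0.16  0.54]
```

View pics/fitF.png

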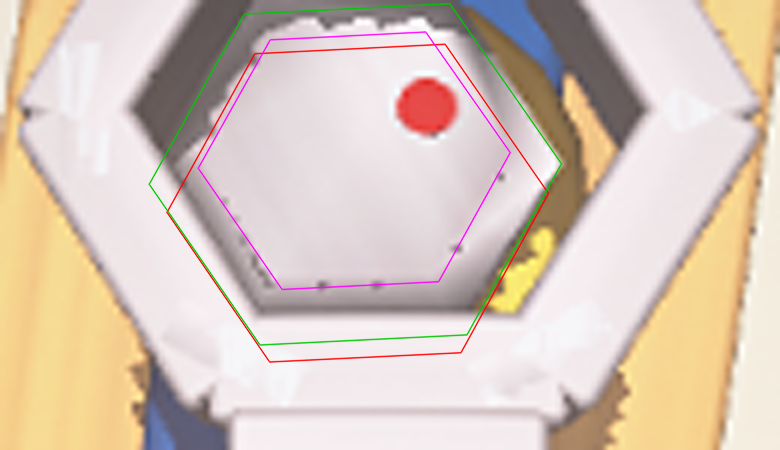

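```bash
sed -i 's/^RX,RZ=.*/RX,RZ=0,.1164/' h.py; python3 - <<'E'
from h import *
S=(.5904,-.0320); a=np.radians(64.5)
cmd(tcp_for(S,a,.130),a)
E
```

```text
linear [-0.0016  0.0004  0.0007] dr [-0.     -0.0039  0.0002] mm 1.426768120994101 deg 0.7022825566878483
```

play_rows:
  targets:
    - {"linear":[-0.0016,0.0004,0.0007],"dr":[0,-0.0039,0],"claw":0.1}
    - {"linear":[-0.0016,0.0004,0.0007],"dr":[0,-0.0039,0],"claw":0.1}
    - {"linear":[-0.0016,0.0004,0.0007],"dr":[0,-0.0039,0],"claw":0.1}
    - {"linear":[-0.0016,0.0004,0.0007],"dr":[0,-0.0039,0],"claw":0.1}

```text
clock: 8.85
eef_pos: [0.5403, -0.137, 0.1301]
ee_rot: [0.69, -0.156, 0.156, -0.69]
force: [-0.2, -0.5, -4.3]
width: 0.266
```

```bash
python3 - <<'E'
from h import *
P,R=pose(); print(P,get_obs()['force'],get_obs()['moment'])
c=get_calibration('wrist'); im=capture('wrist'); np.savez('G.npz',P=P,R=R,cR=c['R'],ct=c['t'],im=im)
show(im,'w9z',(190,0,320,75),6)
S=(.5904,-.0320); a=np.radians(64.5)
cmd(tcp_for(S,a,.13),a)
E
```

```text
[ 0.54032413 -0.13701897  0.13013794] [-0.17841936 -0.52513104 -4.26840573] [ 0.00555771  0.03046019 -0.01735095]
linear [ 0.      0.0001 -0.0001] dr [-0.     -0.      0.0002] mm 0.0889457998305035 deg 0.03429431605298328
```

View pics/w9z.png

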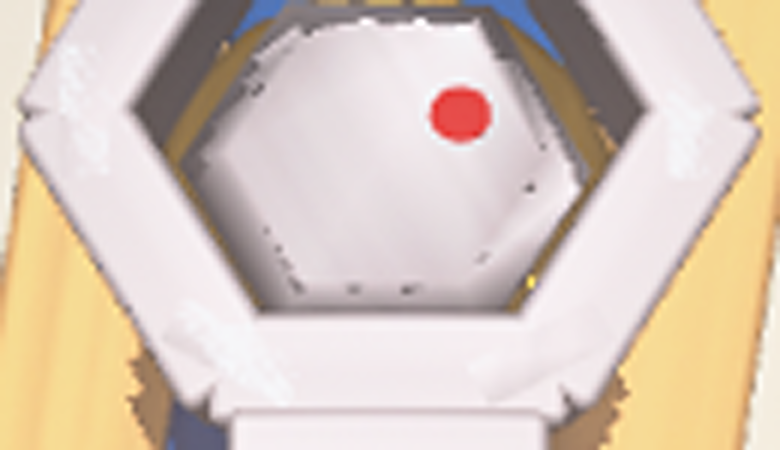

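Ring hole and hexagon are now concentric (hexagon corners at about x = 180 and 590 of the zoom, ring hole 128 to 645), with edges parallel. Lowering slowly.

play_rows:
  targets:
    - {"linear":[0,0.002,0],"dr":[0,0,0],"claw":0.1}
    - {"linear":[0,0.004,0],"dr":[0,0,0],"claw":0.1}
    - {"linear":[0,0.0055,0],"dr":[0,0,0],"claw":0.1}
    - {"linear":[0,0.007,0],"dr":[0,0,0],"claw":0.1}
    - {"linear":[0,0.0085,0],"dr":[0,0,0],"claw":0.1}
    - {"linear":[0,0.01,0],"dr":[0,0,0],"claw":0.1}
    - {"linear":[0,0.01,0],"dr":[0,0,0],"claw":0.1}

```text
clock: 9.48
eef_pos: [0.5402, -0.137, 0.1218]
ee_rot: [0.69, -0.156, 0.156, -0.69]
force: [0.7, 0.0, -4.5]
width: 0.26
```

play_rows:
  targets:
    - {"linear":[0,0.001,0],"dr":[0,0,0],"claw":0.1}
    - {"linear":[0,0.002,0],"dr":[0,0,0],"claw":0.1}
    - {"linear":[0,0.003,0],"dr":[0,0,0],"claw":0.1}
    - {"linear":[0,0.004,0],"dr":[0,0,0],"claw":0.1}
    - {"linear":[0,0.005,0],"dr":[0,0,0],"claw":0.1}

```text
clock: 9.9
eef_pos: [0.5402, -0.137, 0.1177]
ee_rot: [0.69, -0.156, 0.156, -0.69]
force: [0.1, -0.8, -4.7]
width: 0.265
```

```bash
python3 - <<'E'
from h import *
P,R=pose(); print(P,get_obs()['force'],get_obs()['moment'])
show(capture('wrist'),'w10z',(190,0,320,75),6)
E
```

```text
[ 0.54021909 -0.13701721  0.11770859] [ 0.07382906 -0.83028558 -4.72527694] [-0.07453908  0.02199273 -0.03903517]
```

View pics/w10z.png

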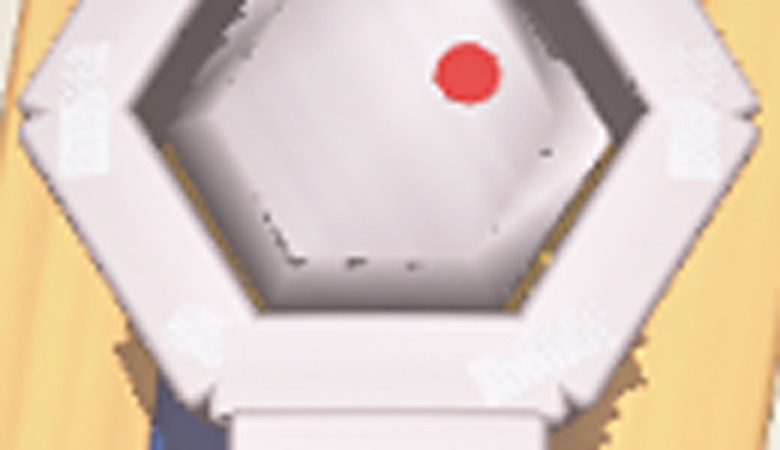

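play_rows:
  targets:
    - {"linear":[0,0.0015,0],"dr":[0,0,0],"claw":0.1}
    - {"linear":[0,0.003,0],"dr":[0,0,0],"claw":0.1}
    - {"linear":[0,0.0045,0],"dr":[0,0,0],"claw":0.1}
    - {"linear":[0,0.006,0],"dr":[0,0,0],"claw":0.1}
    - {"linear":[0,0.0075,0],"dr":[0,0,0],"claw":0.1}
    - {"linear":[0,0.0085,0],"dr":[0,0,0],"claw":0.1}
    - {"linear":[0,0.0085,0],"dr":[0,0,0],"claw":0.1}
    - {"linear":[0,0.0085,0],"dr":[0,0,0],"claw":0.1}

```text
clock: 10.62
eef_pos: [0.5401, -0.137, 0.1107]
ee_rot: [0.69, -0.156, 0.156, -0.69]
force: [0.8, -0.3, -3.4]
width: 0.261
```

```bash
python3 - <<'E'
from h import *
P,R=pose(); print(P,R.round(4).tolist(),get_obs()['force'],get_obs()['moment'],get_obs()['qpos'])
show(capture('wrist'),'w11z',(190,0,320,75),6)
E
```

```text
[ 0.54013872 -0.13700072  0.11070765] [[0.9026, -0.0001, 0.4305], [-0.4305, -0.0, 0.9026], [-0.0001, -1.0, -0.0001]] [ 0.80529318 -0.275645   -3.36527897] [ 0.00562957  0.0329697  -0.02129528] [-3.14100656e-01  4.43232125e-01  1.62345833e+00 -7.41719874e-05
  1.07497456e+00  1.31021130e-01]
```

View pics/w11z.png

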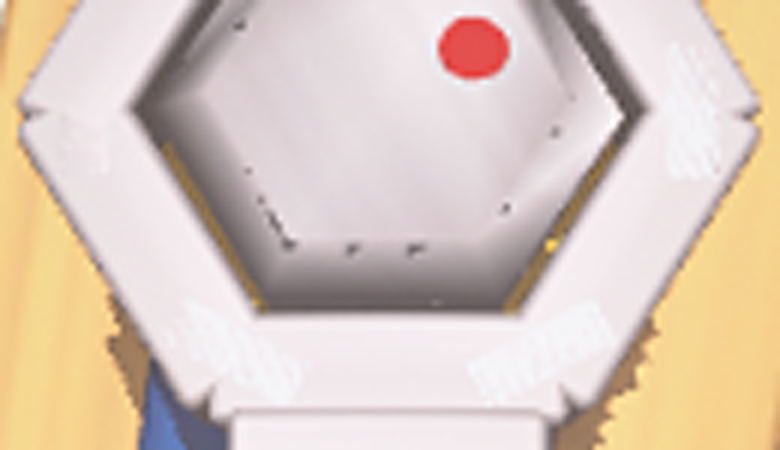

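```bash
cat >> h.py <<'E'
def rot(L,degs):
    for g in degs:
        d=np.radians(g); print(g,'x',round(-L*np.sin(d)/.8,4),'z',round(L*(1-np.cos(d))/.8,5),'dr',round(d/np.pi,4))
def torque(S=(.5903,-.0319)):
    o=get_obs(); P=np.array(o['eef_pos']); F=np.array(o['force']); R=Rn.from_quat(o['ee_rot']).as_matrix()
    r=P[:2]-np.array(S); T=r[0]*F[1]-r[1]*F[0]+o['moment'][2]
    z=R[:2,2]; ringp=P[:2]+.1164*z
    print('P',P.round(4),'ang',round(np.degrees(np.arctan2(z[1],z[0])),2),'F',F.round(2),'Ftool',(R.T@F).round(2),'Mz',round(o['moment'][2],3),'Tscrew',round(T,3),'ring',ringp.round(4),'t',o['clock'],'w',round(o['width'],3))
E
python3 - <<'E'
from h import *
rot(.1164,[1.5,3,4.5,6,7.5,9,10,12,14,16]);torque()
E
```

```text
1.5 x -0.0038 z 5e-05 dr 0.0083
3 x -0.0076 z 0.0002 dr 0.0167
4.5 x -0.0114 z 0.00045 dr 0.025
6 x -0.0152 z 0.0008 dr 0.0333
7.5 x -0.019 z 0.00124 dr 0.0417
9 x -0.0228 z 0.00179 dr 0.05
10 x -0.0253 z 0.00221 dr 0.0556
12 x -0.0303 z 0.00318 dr 0.0667
14 x -0.0352 z 0.00432 dr 0.0778
16 x -0.0401 z 0.00564 dr 0.0889
P [ 0.5402 -0.137   0.1108] ang 64.5 F [ 0.24 -0.16 -4.28] Ftool [ 0.29  4.28 -0.04] Mz 0.033 Tscrew 0.067 ring [ 0.5903 -0.0319] t 10.6667 w 0.265
```

play_rows:
  targets:
    - {"linear":[-0.0038,0,0.0001],"dr":[0,0.0083,0],"claw":0.1}
    - {"linear":[-0.0076,0,0.0002],"dr":[0,0.0167,0],"claw":0.1}
    - {"linear":[-0.0114,0,0.0005],"dr":[0,0.025,0],"claw":0.1}
    - {"linear":[-0.0152,0,0.0008],"dr":[0,0.0333,0],"claw":0.1}
    - {"linear":[-0.019,0,0.0012],"dr":[0,0.0417,0],"claw":0.1}
    - {"linear":[-0.0228,0,0.0018],"dr":[0,0.05,0],"claw":0.1}
    - {"linear":[-0.0253,0,0.0022],"dr":[0,0.0556,0],"claw":0.1}
    - {"linear":[-0.0253,0,0.0022],"dr":[0,0.0556,0],"claw":0.1}

```text
clock: 11.33
eef_pos: [0.5228, -0.1263, 0.111]
ee_rot: [-0.673, 0.216, -0.216, 0.674]
force: [1.4, 2.9, -5.4]
width: 0.264
```

```bash
python3 - <<'E'
from h import *
torque()
show(capture('wrist'),'w12',(170,0,340,150),4)
E
```

```text
P [ 0.5228 -0.1263  0.111 ] ang 54.46 F [ 1.43  2.91 -5.43] Ftool [-0.54  5.43  3.2 ] Mz 0.111 Tscrew 0.049 ring [ 0.5904 -0.0316] t 11.3333 w 0.264
```

View pics/w12.png

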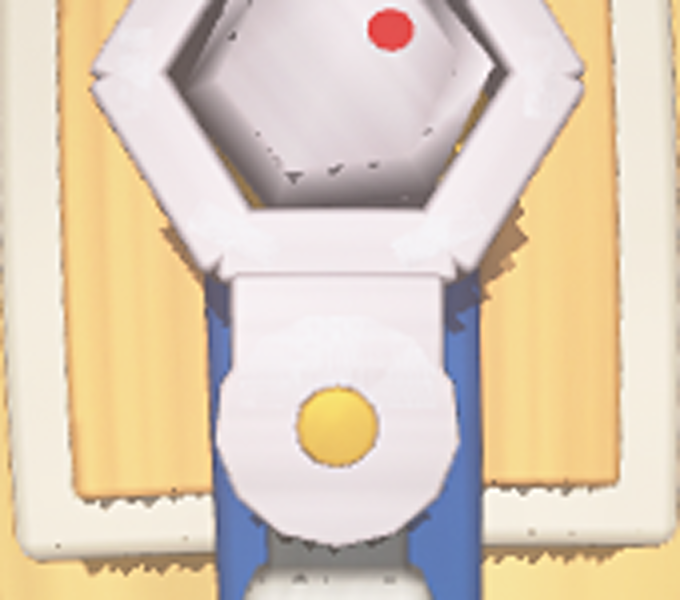

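play_rows:
  targets:
    - {"linear":[-0.0038,0,0.0003],"dr":[0,0.0083,0],"claw":0.1}
    - {"linear":[-0.0076,0,0.0006],"dr":[0,0.0167,0],"claw":0.1}
    - {"linear":[-0.0114,0,0.0009],"dr":[0,0.025,0],"claw":0.1}
    - {"linear":[-0.0152,0,0.0012],"dr":[0,0.0333,0],"claw":0.1}
    - {"linear":[-0.0152,0,0.0012],"dr":[0,0.0333,0],"claw":0.1}

```text
clock: 11.8
eef_pos: [0.5133, -0.1187, 0.111]
ee_rot: [0.661, -0.25, 0.251, -0.661]
force: [1.0, -1.0, -3.8]
width: 0.267
```

```bash
python3 - <<'E'
from h import *
torque()
show(capture('wrist'),'w13',(170,0,340,150),4)
E
```

```text
P [ 0.5133 -0.1187  0.111 ] ang 48.51 F [ 0.99 -0.97 -3.76] Ftool [ 1.38  3.76 -0.07] Mz 0.069 Tscrew 0.229 ring [ 0.5904 -0.0315] t 11.8 w 0.267
```

View pics/w13.png

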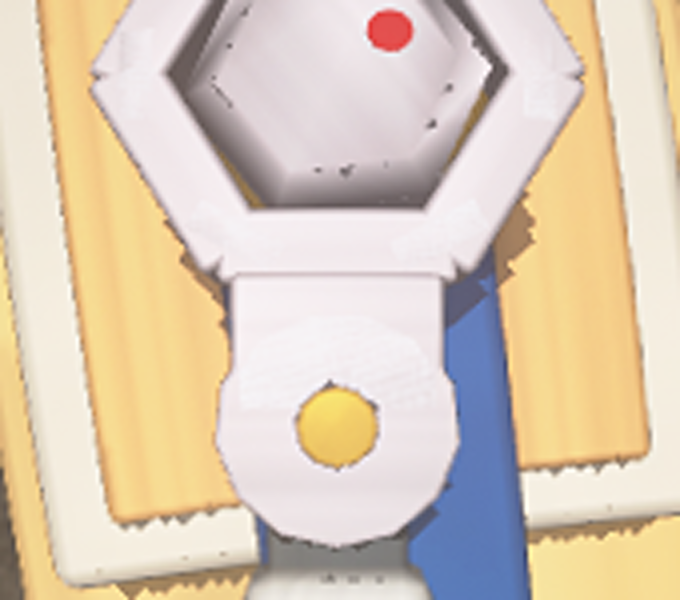

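play_rows:
  targets:
    - {"linear":[-0.0038,0,0.0001],"dr":[0,0.0083,0],"claw":0.1}
    - {"linear":[-0.0076,0,0.0002],"dr":[0,0.0167,0],"claw":0.1}
    - {"linear":[-0.0114,0,0.0005],"dr":[0,0.025,0],"claw":0.1}
    - {"linear":[-0.0152,0,0.0008],"dr":[0,0.0333,0],"claw":0.1}
    - {"linear":[-0.0152,0,0.0008],"dr":[0,0.0333,0],"claw":0.1}

```text
clock: 12.27
eef_pos: [0.5048, -0.1104, 0.1111]
ee_rot: [0.648, -0.284, 0.284, -0.647]
force: [1.7, -0.8, -4.8]
width: 0.264
```

```bash
python3 - <<'E'
from h import *
torque()
E
```

```text
P [ 0.5048 -0.1104  0.1111] ang 42.61 F [ 1.67 -0.84 -4.81] Ftool [1.75 4.81 0.66] Mz 0.17 Tscrew 0.374 ring [ 0.5905 -0.0316] t 12.2667 w 0.264
```

play_rows:
  targets:
    - {"linear":[-0.0038,0,0.0001],"dr":[0,0.0083,0],"claw":0.1}
    - {"linear":[-0.0076,0,0.0002],"dr":[0,0.0167,0],"claw":0.1}
    - {"linear":[-0.0114,0,0.0005],"dr":[0,0.025,0],"claw":0.1}
    - {"linear":[-0.0152,0,0.0008],"dr":[0,0.0333,0],"claw":0.1}
    - {"linear":[-0.0152,0,0.0008],"dr":[0,0.0333,0],"claw":0.1}

```text
clock: 12.68
eef_pos: [0.4972, -0.1012, 0.1111]
ee_rot: [0.632, -0.317, 0.318, -0.632]
force: [1.0, -2.7, -5.5]
width: 0.267
```

```bash
python3 - <<'E'
from h import *
torque()
E
```

```text
P [ 0.4972 -0.1012  0.1111] ang 36.66 F [ 1.03 -2.71 -5.5 ] Ftool [ 2.78  5.51 -0.8 ] Mz 0.238 Tscrew 0.562 ring [ 0.5905 -0.0317] t 12.6833 w 0.267
```

play_rows:
  targets:
    - {"linear":[-0.0025,0,0],"dr":[0,0.0056,0],"claw":0.1}
    - {"linear":[-0.0051,0,0.0001],"dr":[0,0.0111,0],"claw":0.1}
    - {"linear":[-0.0076,0,0.0002],"dr":[0,0.0167,0],"claw":0.1}
    - {"linear":[-0.0102,0,0.0004],"dr":[0,0.0222,0],"claw":0.1}
    - {"linear":[-0.0102,0,0.0004],"dr":[0,0.0222,0],"claw":0.1}

```text
clock: 13.1
eef_pos: [0.4924, -0.0943, 0.1112]
ee_rot: [0.62, -0.339, 0.34, -0.62]
force: [1.6, -2.7, -5.5]
width: 0.268
```

```bash
python3 - <<'E'
from h import *
torque()
show(capture('wrist'),'w14',(170,0,340,150),4)
E
```

```text
P [ 0.4924 -0.0943  0.1112] ang 32.59 F [ 1.55 -2.69 -5.53] Ftool [ 3.09  5.53 -0.14] Mz 0.163 Tscrew 0.523 ring [ 0.5905 -0.0316] t 13.1 w 0.268
```

View pics/w14.png

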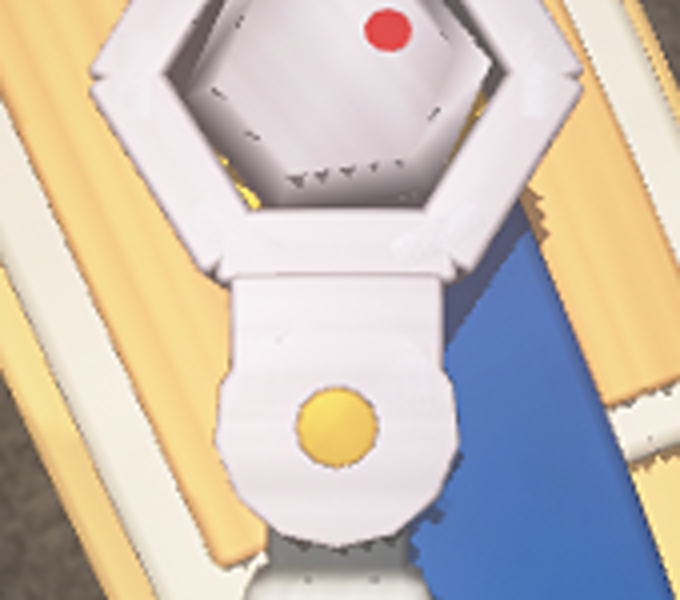

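play_rows:
  targets:
    - {"linear":[-0.0025,0,0],"dr":[0,0.0056,0],"claw":0.1}
    - {"linear":[-0.0051,0,0.0001],"dr":[0,0.0111,0],"claw":0.1}
    - {"linear":[-0.0076,0,0.0002],"dr":[0,0.0167,0],"claw":0.1}
    - {"linear":[-0.0102,0,0.0004],"dr":[0,0.0222,0],"claw":0.1}
    - {"linear":[-0.0102,0,0.0004],"dr":[0,0.0222,0],"claw":0.1}

```text
clock: 13.57
eef_pos: [0.4882, -0.0872, 0.1112]
ee_rot: [0.608, -0.361, 0.362, -0.608]
force: [0.1, -5.3, -5.8]
width: 0.264
```

```bash
python3 - <<'E'
from h import *
torque()
show(capture('wrist'),'w15',(170,0,340,150),4)
E
```

```text
P [ 0.4882 -0.0872  0.1112] ang 28.57 F [ 0.07 -5.35 -5.81] Ftool [ 4.72  5.82 -2.5 ] Mz 0.116 Tscrew 0.666 ring [ 0.5904 -0.0315] t 13.5667 w 0.264
```

play_rows:
  targets:
    - {"linear":[-0.0025,0,0],"dr":[0,0.0056,0],"claw":0.1}
    - {"linear":[-0.0051,0,0],"dr":[0,0.0111,0],"claw":0.1}
    - {"linear":[-0.0076,0,0],"dr":[0,0.0167,0],"claw":0.1}
    - {"linear":[-0.0102,0,0.0001],"dr":[0,0.0222,0],"claw":0.1}
    - {"linear":[-0.0102,0,0.0001],"dr":[0,0.0222,0],"claw":0.1}

```text
clock: 14.03
eef_pos: [0.4845, -0.0799, 0.1113]
ee_rot: [0.595, -0.382, 0.383, -0.595]
force: [2.5, -4.3, -5.6]
width: 0.269
```

```bash
python3 - <<'E'
from h import *
torque()
show(capture('wrist'),'w16',(170,0,340,150),4)
E
```

```text
P [ 0.4845 -0.0799  0.1113] ang 24.56 F [ 2.48 -4.33 -5.57] Ftool [4.96 5.58 0.46] Mz 0.141 Tscrew 0.718 ring [ 0.5904 -0.0315] t 14.0333 w 0.269
```

View pics/w16.png

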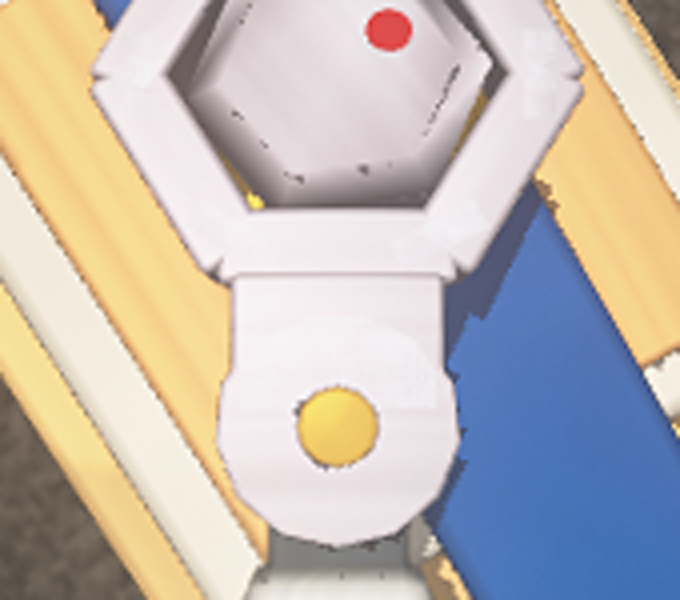

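play_rows:
  targets:
    - {"linear":[-0.0025,0,0],"dr":[0,0.0056,0],"claw":0.1}
    - {"linear":[-0.0051,0,0.0001],"dr":[0,0.0111,0],"claw":0.1}
    - {"linear":[-0.0076,0,0.0002],"dr":[0,0.0167,0],"claw":0.1}
    - {"linear":[-0.0102,0,0.0004],"dr":[0,0.0222,0],"claw":0.1}
    - {"linear":[-0.0102,0,0.0004],"dr":[0,0.0222,0],"claw":0.1}

```text
clock: 14.5
eef_pos: [0.4813, -0.0724, 0.1113]
ee_rot: [0.581, -0.402, 0.404, -0.581]
force: [2.1, -5.5, -5.6]
width: 0.266
```

```bash
python3 - <<'E'
from h import *
torque()
E
```

```text
P [ 0.4813 -0.0724  0.1113] ang 20.54 F [ 2.14 -5.49 -5.64] Ftool [5.89 5.65 0.07] Mz 0.193 Tscrew 0.878 ring [ 0.5903 -0.0315] t 14.5 w 0.266
```

play_rows:
  targets:
    - {"linear":[-0.0019,0,0],"dr":[0,0.0042,0],"claw":0.1}
    - {"linear":[-0.0038,0,0.0001],"dr":[0,0.0083,0],"claw":0.1}
    - {"linear":[-0.0057,0,0.0001],"dr":[0,0.0125,0],"claw":0.1}
    - {"linear":[-0.0057,0,0.0001],"dr":[0,0.0125,0],"claw":0.1}

```text
clock: 14.83
eef_pos: [0.4799, -0.0682, 0.1113]
ee_rot: [0.573, -0.414, 0.415, -0.573]
force: [3.0, -7.8, -6.2]
width: 0.269
```

```bash
python3 - <<'E'
from h import *
torque()
show(capture('wrist'),'w17',(170,0,340,150),4)
E
```

```text
P [ 0.4799 -0.0682  0.1113] ang 18.22 F [ 3.04 -7.84 -6.17] Ftool [8.38 6.2  0.43] Mz 0.069 Tscrew 1.045 ring [ 0.5904 -0.0318] t 14.8333 w 0.269
```

View pics/w17.png

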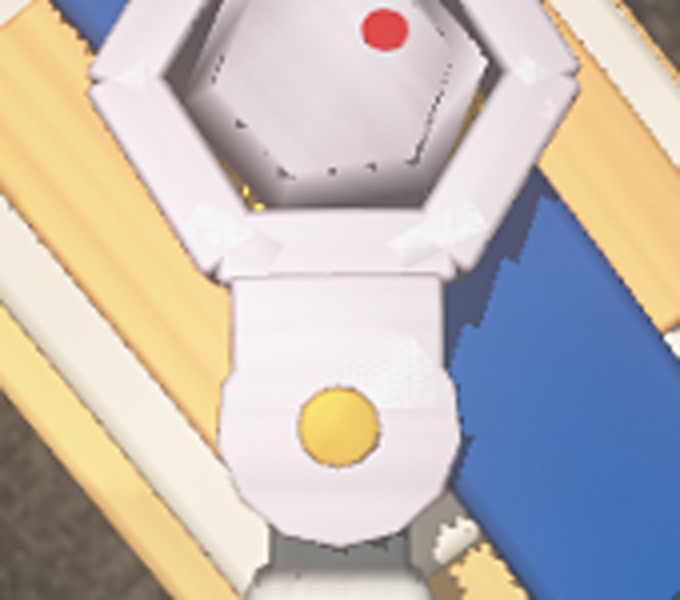

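play_rows:
  targets:
    - {"linear":[-0.0025,0,0],"dr":[0,0.0083,0],"claw":0.1}
    - {"linear":[-0.005,0,0.0001],"dr":[0,0.0167,0],"claw":0.1}
    - {"linear":[-0.0075,0,0.0003],"dr":[0,0.025,0],"claw":0.1}
    - {"linear":[-0.01,0,0.0005],"dr":[0,0.0333,0],"claw":0.1}
    - {"linear":[-0.01,0,0.0005],"dr":[0,0.0333,0],"claw":0.1}

```text
clock: 15.3
eef_pos: [0.4778, -0.0605, 0.1113]
ee_rot: [0.55, -0.443, 0.445, -0.55]
force: [3.0, -6.3, -6.6]
width: 0.263
```

```bash
python3 - <<'E'
from h import *
torque()
show(capture('wrist'),'w18',(170,0,340,150),4)
E
```

```text
P [ 0.4778 -0.0605  0.1113] ang 12.15 F [ 2.98 -6.3  -6.6 ] Ftool [6.77 6.62 1.58] Mz 0.02 Tscrew 0.814 ring [ 0.5916 -0.036 ] t 15.3 w 0.263
```

View pics/w18.png

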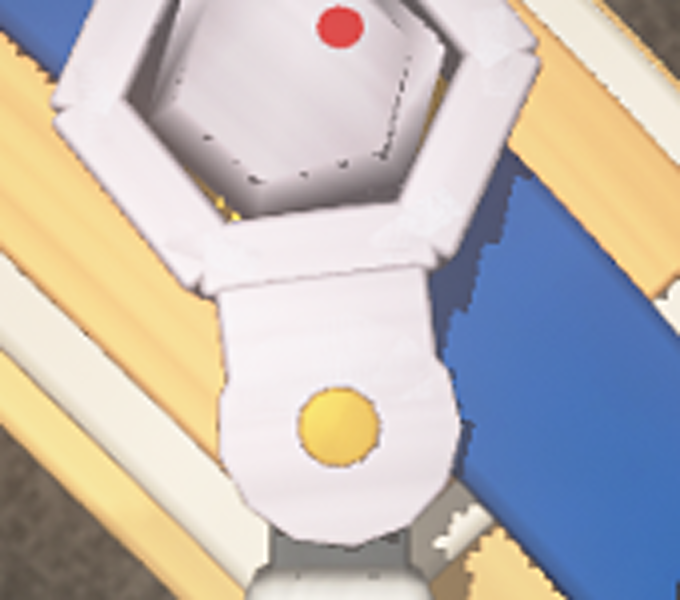

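The handle has broken: the neck is tilted about 6° against the handle (joint line from (205,293) to (430,268)). A little further, to be clearly over 0.1 rad.

play_rows:
  targets:
    - {"linear":[-0.0021,0,0],"dr":[0,0.0069,0],"claw":0.1}
    - {"linear":[-0.0042,0,0.0001],"dr":[0,0.0139,0],"claw":0.1}
    - {"linear":[-0.0042,0,0.0001],"dr":[0,0.0139,0],"claw":0.1}
    - {"linear":[-0.0042,0,0.0001],"dr":[0,0.0139,0],"claw":0.1}

```text
clock: 15.68
eef_pos: [0.4772, -0.0574, 0.1113]
ee_rot: [0.541, -0.455, 0.457, -0.54]
force: [2.8, -5.3, -5.7]
width: 0.264
```

```bash
python3 - <<'E'
from h import *
torque()
show(capture('wrist'),'w19',(170,0,340,150),4)
rot(.0764,[-2,-4,-6,-8,-9])
E
```

```text
P [ 0.4772 -0.0574  0.1113] ang 9.71 F [ 2.76 -5.34 -5.75] Ftool [5.71 5.77 1.82] Mz 0.127 Tscrew 0.802 ring [ 0.5919 -0.0377] t 15.6833 w 0.264
-2 x 0.0033 z 6e-05 dr -0.0111
-4 x 0.0067 z 0.00023 dr -0.0222
-6 x 0.01 z 0.00052 dr -0.0333
-8 x 0.0133 z 0.00093 dr -0.0444
-9 x 0.0149 z 0.00118 dr -0.05
```

View pics/w19.png

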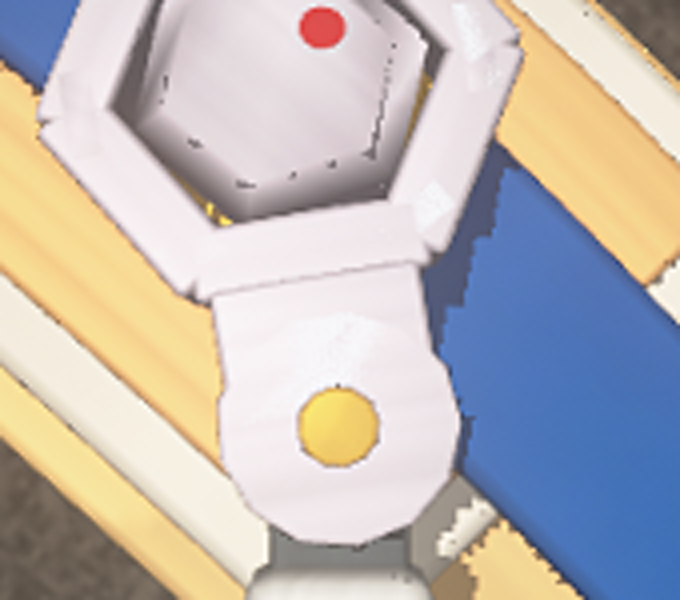

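play_rows:
  targets:
    - {"linear":[0.0033,0,0.0001],"dr":[0,-0.0111,0],"claw":0.1}
    - {"linear":[0.0067,0,0.0002],"dr":[0,-0.0222,0],"claw":0.1}
    - {"linear":[0.01,0,0.0005],"dr":[0,-0.0333,0],"claw":0.1}
    - {"linear":[0.0133,0,0.0009],"dr":[0,-0.0444,0],"claw":0.1}
    - {"linear":[0.0149,0,0.0012],"dr":[0,-0.05,0],"claw":0.1}
    - {"linear":[0.0149,0,0.0012],"dr":[0,-0.05,0],"claw":0.1}

```text
clock: 16.23
eef_pos: [0.4802, -0.0692, 0.1113]
ee_rot: [0.575, -0.411, 0.413, -0.575]
force: [2.6, -4.1, -5.9]
width: 0.265
```

```bash
python3 - <<'E'
from h import *
torque()
show(capture('wrist'),'w20',(170,0,340,150),4)
rot(.1164,[-1.5,-3,-4.5])
E
```

```text
P [ 0.4802 -0.0692  0.1113] ang 18.78 F [ 2.62 -4.06 -5.89] Ftool [4.66 5.91 1.17] Mz 0.325 Tscrew 0.869 ring [ 0.5904 -0.0318] t 16.2333 w 0.265
-1.5 x 0.0038 z 5e-05 dr -0.0083
-3 x 0.0076 z 0.0002 dr -0.0167
-4.5 x 0.0114 z 0.00045 dr -0.025
```

View pics/w20.png

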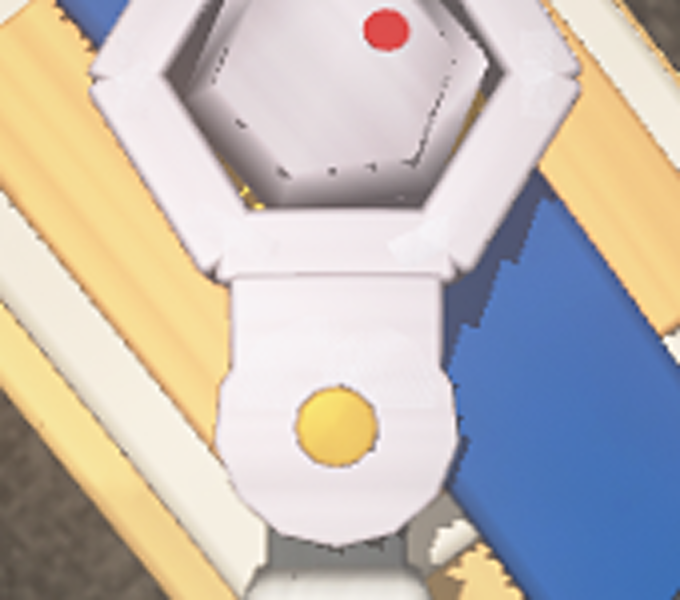

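play_rows:
  targets:
    - {"linear":[0.0038,0,0],"dr":[0,-0.0083,0],"claw":0.1}
    - {"linear":[0.0076,0,0.0002],"dr":[0,-0.0167,0],"claw":0.1}
    - {"linear":[0.0114,0,0.0004],"dr":[0,-0.025,0],"claw":0.1}
    - {"linear":[0.0114,0,0.0004],"dr":[0,-0.025,0],"claw":0.1}

```text
clock: 16.62
eef_pos: [0.4833, -0.0776, 0.1113]
ee_rot: [0.591, -0.388, 0.39, -0.59]
force: [-0.1, 0.5, -3.6]
width: 0.266
```

```bash
python3 - <<'E'
from h import *
torque()
show(capture('wrist'),'w21',(170,0,340,150),4)
E
```

```text
P [ 0.4833 -0.0776  0.1113] ang 23.28 F [-0.14  0.53 -3.65] Ftool [-0.55  3.64  0.08] Mz 0.069 Tscrew 0.006 ring [ 0.5902 -0.0316] t 16.6167 w 0.266
```

View pics/w21.png

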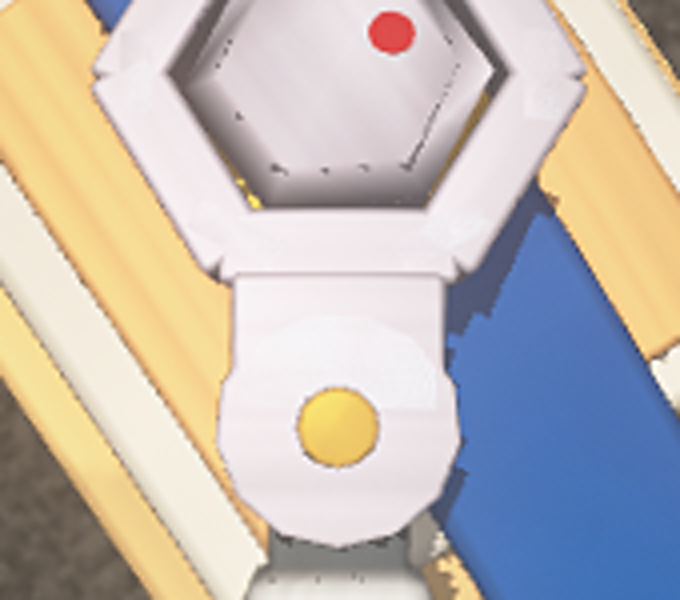

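play_rows:
  targets:
    - {"linear":[0,-0.003,0],"dr":[0,0,0],"claw":0.1}
    - {"linear":[0,-0.007,0],"dr":[0,0,0],"claw":0.1}
    - {"linear":[0,-0.012,0],"dr":[0,0,0],"claw":0.1}
    - {"linear":[0,-0.018,0],"dr":[0,0,0],"claw":0.1}
    - {"linear":[0,-0.025,0],"dr":[0,0,0],"claw":0.1}
    - {"linear":[0,-0.04,0],"dr":[0,0,0],"claw":0.1}
    - {"linear":[0,-0.06,0],"dr":[0,0,0],"claw":0.1}
    - {"linear":[0,-0.08,0],"dr":[0,0,0],"claw":0.1}
    - {"linear":[0,-0.1,0],"dr":[0,0,0],"claw":0.1}
    - {"linear":[0,-0.1,0],"dr":[0,0,0],"claw":0.1}

```text
clock: 17.5
eef_pos: [0.4842, -0.0775, 0.1946]
ee_rot: [-0.59, 0.387, -0.392, 0.591]
force: [0.2, -0.3, -3.0]
width: 0.268
```

```bash
python3 - <<'E'
from h import *
torque()
show(capture('wrist'),'w22',None,1)
# back to original grasp pose
cmd((.4334,-.3018,.19),np.radians(-22.2))
E
```

```text
P [ 0.4842 -0.0775  0.1946] ang 23.19 F [ 0.19 -0.26 -2.98] Ftool [0.3  2.99 0.06] Mz 0.023 Tscrew 0.059 ring [ 0.5912 -0.0316] t 17.5 w 0.268
linear [ 0.2332  0.0038 -0.1682] dr [-0.0015  0.2522  0.0009] mm 230.0444998603222 deg 45.38844339047732
```

View pics/w22.png

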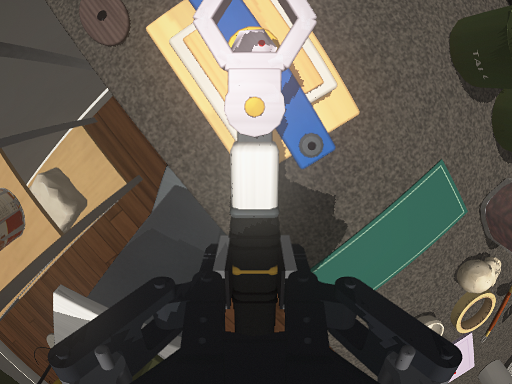

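play_rows:
  targets:
    - {"linear":[0.021,0,-0.015],"dr":[0,0.023,0],"claw":0.1}
    - {"linear":[0.042,0,-0.03],"dr":[0,0.046,0],"claw":0.1}
    - {"linear":[0.063,0,-0.046],"dr":[0,0.069,0],"claw":0.1}
    - {"linear":[0.084,0,-0.061],"dr":[0,0.092,0],"claw":0.1}
    - {"linear":[0.106,0,-0.076],"dr":[0,0.115,0],"claw":0.1}
    - {"linear":[0.127,0,-0.092],"dr":[0,0.138,0],"claw":0.1}
    - {"linear":[0.148,0,-0.107],"dr":[-0.001,0.161,0.001],"claw":0.1}
    - {"linear":[0.169,0,-0.122],"dr":[-0.001,0.184,0.001],"claw":0.1}
    - {"linear":[0.19,0,-0.137],"dr":[-0.001,0.207,0.001],"claw":0.1}
    - {"linear":[0.212,0,-0.153],"dr":[-0.001,0.23,0.001],"claw":0.1}
    - {"linear":[0.233,0.003,-0.165],"dr":[-0.0015,0.252,0.001],"claw":0.1}
    - {"linear":[0.233,0.003,-0.165],"dr":[-0.0015,0.252,0.001],"claw":0.1}

```text
clock: 18.55
eef_pos: [0.4347, -0.303, 0.189]
ee_rot: [-0.393, 0.589, -0.588, 0.392]
force: [0.2, -0.1, -5.2]
width: 0.266
```

```bash
python3 - <<'E'
from h import *
print(pose()[0]); a=np.radians(-22.8)
cmd((.4422,-.2970,.03),a);cmd((.4422,-.2970,.009),a)
E
```

```text
[ 0.43466317 -0.30304976  0.18899983]
linear [-0.0106  0.1987  0.0062] dr [ 0.0006  0.0013 -0.    ] mm 159.2932764388288 deg 0.262787174996781
linear [-0.0106  0.225   0.0062] dr [ 0.0006  0.0013 -0.    ] mm 180.25909293305057 deg 0.262787174996781
```

play_rows:
  targets:
    - {"linear":[-0.003,0.03,0.002],"dr":[0,0,0],"claw":0.1}
    - {"linear":[-0.006,0.07,0.004],"dr":[0,0.001,0],"claw":0.1}
    - {"linear":[-0.0106,0.11,0.006],"dr":[0,0.001,0],"claw":0.1}
    - {"linear":[-0.0106,0.145,0.006],"dr":[0.0006,0.001,0],"claw":0.1}
    - {"linear":[-0.0106,0.175,0.006],"dr":[0.0006,0.001,0],"claw":0.1}
    - {"linear":[-0.0106,0.199,0.006],"dr":[0.0006,0.001,0],"claw":0.1}
    - {"linear":[-0.0106,0.214,0.006],"dr":[0.0006,0.001,0],"claw":0.1}
    - {"linear":[-0.0106,0.224,0.006],"dr":[0.0006,0.001,0],"claw":0.1}
    - {"linear":[-0.0106,0.224,0.006],"dr":[0.0006,0.001,0],"claw":0.1}
    - {"linear":[-0.0106,0.224,0.006],"dr":[0.0006,0.001,0],"claw":0.1}

```text
clock: 19.38
eef_pos: [0.4422, -0.297, 0.0102]
ee_rot: [0.392, -0.589, 0.589, -0.392]
force: [0.9, -0.3, -3.6]
width: 0.265
```

```bash
python3 - <<'E'
from h import *
torque()
show(capture('wrist'),'w23',None,1)
cmd((.4422,-.2970,.0058),np.radians(-22.8))
E
```

```text
P [ 0.4422 -0.297   0.0102] ang -22.73 F [ 0.89 -0.28 -3.57] Ftool [-0.08  3.57  0.93] Mz 0.024 Tscrew 0.302 ring [ 0.5496 -0.342 ] t 19.3833 w 0.265
linear [-0.0001  0.0061 -0.0004] dr [-0.0004  0.0004  0.0001] mm 4.903922379198455 deg 0.09584895279258997
```

View pics/w23.png

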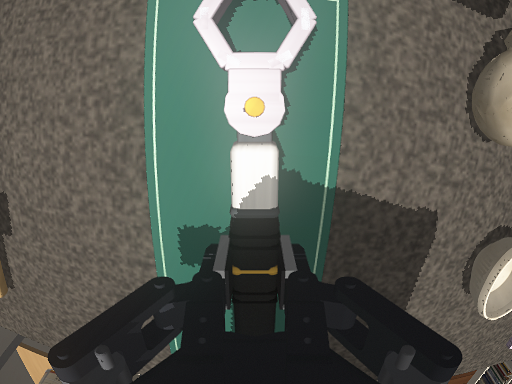

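Well centred over the mat, about 4 mm up. Lowering to the mat.

play_rows:
  targets:
    - {"linear":[0,0.0015,0],"dr":[0,0,0],"claw":0.1}
    - {"linear":[0,0.003,0],"dr":[0,0,0],"claw":0.1}
    - {"linear":[0,0.0045,0],"dr":[0,0,0],"claw":0.1}
    - {"linear":[0,0.0058,0],"dr":[0,0,0],"claw":0.1}
    - {"linear":[0,0.0058,0],"dr":[0,0,0],"claw":0.1}
    - {"linear":[0,0.0058,0],"dr":[0,0,0],"claw":0.1}

```text
clock: 19.93
eef_pos: [0.4424, -0.2972, 0.006]
ee_rot: [0.391, -0.588, 0.589, -0.392]
force: [0.0, 0.5, -4.1]
width: 0.26
```

play_rows:
  targets:
    - {"linear":[0,0.0006,0],"dr":[0,0,0],"claw":0.1}
    - {"linear":[0,0.0008,0],"dr":[0,0,0],"claw":0.2}
    - {"linear":[0,0.0008,0],"dr":[0,0,0],"claw":0.3}
    - {"linear":[0,0.0008,0],"dr":[0,0,0],"claw":0.35}
    - {"linear":[0,0.0008,0],"dr":[0,0,0],"claw":0.4}
    - {"linear":[0,0.0008,0],"dr":[0,0,0],"claw":0.5}
    - {"linear":[0,0.0008,0],"dr":[0,0,0],"claw":0.6}
    - {"linear":[0,0.0008,0],"dr":[0,0,0],"claw":0.6}

```text
clock: 20.6
eef_pos: [0.4425, -0.2972, 0.0055]
ee_rot: [0.391, -0.588, 0.589, -0.392]
force: [0.7, -0.3, -0.5]
width: 0.6
```

play_rows:
  targets:
    - {"linear":[0,-0.01,0],"dr":[0,0,0],"claw":0.6}
    - {"linear":[0,-0.03,0],"dr":[0,0,0],"claw":0.6}
    - {"linear":[0,-0.07,0],"dr":[0,0,0],"claw":0.6}
    - {"linear":[0,-0.11,0],"dr":[0,0,0],"claw":0.6}
    - {"linear":[0,-0.15,0],"dr":[0,0,0],"claw":0.6}
    - {"linear":[0,-0.19,0],"dr":[0,0,0],"claw":0.6}
    - {"linear":[0,-0.23,0.03],"dr":[0,0,0],"claw":0.6}
    - {"linear":[0,-0.25,0.07],"dr":[0,0,0],"claw":0.6}
    - {"linear":[0,-0.25,0.1],"dr":[0,0,0],"claw":0.6}
    - {"linear":[0,-0.25,0.1],"dr":[0,0,0],"claw":0.6}
    - {"linear":[0,-0.25,0.1],"dr":[0,0,0],"claw":0.6}

```text
clock: 21.52
eef_pos: [0.5163, -0.3279, 0.2054]
ee_rot: [0.392, -0.588, 0.589, -0.392]
force: [0.4, -1.0, -0.6]
width: 0.599
```

```bash
python3 - <<'E'
from h import *
print(pose()[0],get_obs()['force'],get_obs()['clock'])
show(capture('wrist'),'w24',None,1);show(capture('top'),'t24',None,1)
show(capture('scene'),'s24',None,1)
E
```

```text
[ 0.51625707 -0.32789203  0.20539274] [ 0.38692234 -1.00362035 -0.57147295] 21.5167
```

View pics/w24.png

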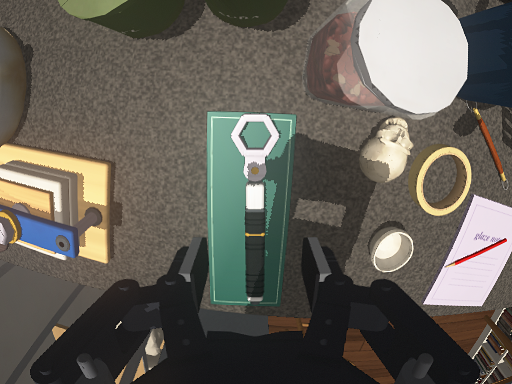

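View pics/t24.png

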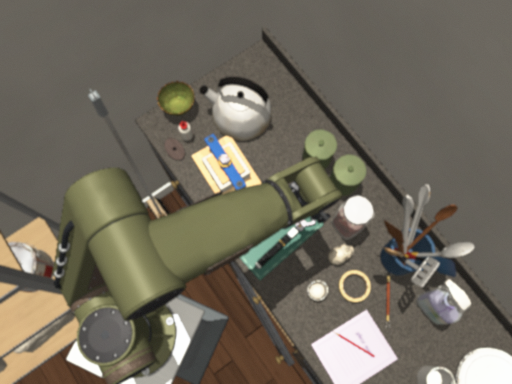

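```bash
python3 - <<'E'
from cam import *
P,R=pose(); c=camfor(P,R)
m=[onz(c,*q,.003,True) for q in ((208,113),(296,115),(209,303),(281,304))]
r=onz(c,255,137,.019,True); b=onz(c,254,299,.013,True); print(np.round(m,4),r,b)
ex=(m[0]+m[1]-m[2]-m[3]); print('len',np.linalg.norm(ex)/2); ex/=np.linalg.norm(ex); ctr=np.mean(m,0)
ey=np.array([-ex[1],ex[0],0])
for q in (r,b): print((q-ctr)@ex,(q-ctr)@ey)
print('widths',np.linalg.norm(m[0]-m[1]),np.linalg.norm(m[2]-m[3]),np.linalg.norm(r-b))
E
```

```text
[[ 0.5927 -0.3023  0.003 ]
 [ 0.5512 -0.3952  0.003 ]
 [ 0.3479 -0.1846  0.003 ]
 [ 0.3056 -0.2832  0.003 ]] [ 0.54725439 -0.34213522  0.019     ] [ 0.3382168  -0.25339783  0.013     ]
len 0.27078610383067436
0.11021144540889707 -0.004491818790787444
-0.11673081225883294 -0.012753004235147282
widths 0.10183048500090028 0.10730200417689302 0.22717181933565717
```

Ring at x = +0.110 m and butt at x = -0.117 m in the mat frame (limit ±0.138), y = -4 and -13 mm (limit ±52). Handle straight, hand clear. Handing in.

```bash
python3 - <<'E'
from bench import *
print(job_done())
E
```

```text
the job is handed in; nothing more can be done
None
```

I tightened the screw until the wrench clicked, laid the wrench back on the green mat, and handed the job in at about 22 s. No verdict was reported.

- **Fit:** I gripped the wrench at its band and lowered the ring over the hexagon, stopping about 1 mm above the collar by calculation. The wrist force showed no contact on the way down.
- **Tightening:** I turned it clockwise about 46°, of which about 7° was play. Torque at the screw rose from 0.2 to about 1.05 N m, then fell as the handle broke. I bent the handle to about 0.16 rad, judged from the wrist picture, and stopped there.
- **Screw reading:** I could not read the joint directly. The estimated turn of about 0.65 rad puts it at -0.05 rad or tighter, even from the loosest possible start of -0.70.
- **Release:** I let the handle spring straight and backed off to zero torque before lifting, so the screw was not loosened.

**Last checks:**
- The wrench lies straight on the mat. Ring and butt are at x = +0.110 and -0.117 m in the mat frame (limit ±0.138), and within 13 mm of its centre line.
- The gripper is open, about 20 cm above the counter, and touches nothing.
- The bowl, bottle, tape and skull look unmoved in the overhead picture. I did not measure them.

**One disagreement:** the wrist camera's calibration was offset by about 1.6 mm along world x. I found this before lowering, when the ring showed nearly 3 mm off-centre over the head, and corrected for it.

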